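# Put a set of bamboo boards away in a drawer as a square pile

### The job

Put the three little wooden boards away in the plastic drawer unit: pull the drawer fully open, lay the biggest board flat on the drawer's floor, then set the middle-sized one squarely and centrally on top of it and the smallest squarely and centrally on top of that, long sides all running the same way. Set each board down and let go, do not drop it; then push the drawer fully shut with the neat pile inside, and leave the other things on the shelf where they stand.

Things in the scene. Friction and masses are not known exactly. Their poses are not given: they have to be found in the camera images.
- drawer (a joint): sliding drawer of the small white plastic drawer unit; 0 = fully shut, 0.19 m = fully open; it slides out along the unit's own -x (towards the robot). The unit is fixed, 260 deep x 200 wide x 95 mm high, its top a flat panel.
- drawer_handle (a point): middle of the drawer's grey bar handle (moves with it): round bar 11 mm thick, 110 mm long along y, 57 mm above the shelf, 38 mm below the unit's top, centre line 42 mm in front of the drawer's front panel (gap 36 mm). Panel 15 mm thick, its top 82 mm above the shelf. Axes are the unit's: x points into the unit.
- drawer_floor (a point): point on the drawer's inner floor (moves with it), 22 mm above the shelf. Inside it is 215 mm long (x from -91 to +123 mm of this point) and 158 mm wide (y -79 to +79); side walls 6 mm thick, tops 49 mm above this floor. Fully open, the unit's roof (61 mm above this floor) covers only x over +92 mm. Axes are the unit's: x points into the unit.
- rack: fixed stainless dish rack, 230 mm wide (y). Origin: on the shelf under its middle. A flat steel bed, 150 mm long, rises at 30 degrees towards the rack's +x from its lower edge at x = -65, z = 20 mm, where a lip stands 10 mm high. Two boards lie on it, middles at y = about +50 and -50 mm. The bed tops out 95 mm above the shelf; behind it is a low steel trough (x +75 to +131 mm, 54 mm high).
- potholder: fixed round black silicone pot holder, 170 mm diameter, 8 mm thick, lying on the shelf; origin at the centre of its underside. The biggest board starts on it.
- large: 130 x 60 x 16 mm plain bamboo-brown wooden board. Origin: middle of one short end, on the underside; its own x runs along the length to the other end, y across the width, z through the thickness. Starts flat on the pot holder.
- large_mid (a point): centre of the biggest board (mid length, width and thickness), same axes as the board
- medium: 110 x 52 x 16 mm plain bamboo-brown wooden board. Origin: middle of one short end, on the underside; its own x runs along the length to the other end, y across the width, z through the thickness. Starts on the sloping bed of the dish rack, x pointing up the slope, its lower short end against the lip.
- medium_mid (a point): centre of the middle-sized board, same axes as the board
- small: 90 x 44 x 16 mm plain bamboo-brown wooden board. Origin: middle of one short end, on the underside; its own x runs along the length to the other end, y across the width, z through the thickness. Starts on the sloping bed of the dish rack, x pointing up the slope, its lower short end against the lip.
- small_mid (a point): centre of the smallest board, same axes as the board
- tumbler: bystander: upright steel cup, radius 26, 75 mm high, beside the pot holder; origin under its centre
- vase: bystander: upright clear glass vase, largest radius 42, 170 mm high; origin under its centre
- soap: bystander: upright white bottle, radius 32, 190 mm high; origin under its centre
- jar: bystander: glass jar with steel lid, radius 36, 100 mm high; origin under its centre
- spoon_rest: bystander: flat dark wooden spoon rest, about 220 x 100 x 18 mm; origin under its middle
- scrubber: bystander: wooden scrubbing brush lying on the shelf, 190 mm long; origin under its middle
Not all that is in view belongs to the job. Leave any black or pink look-alike of the small alone.

How it is judged:
On the way, in this order (a step that is already met when the one before it is completed fails the run):
1. the drawer is open by more than 150 mm (value of joint drawer above 0.15 m), for 0.1 s.
2. the biggest board lies flat on the floor of the open drawer, released (value of joint drawer above 0.15 m and z of large_mid in the frame of drawer_floor between 0.004 and 0.012 m and angle between the z axis of large_mid and the z axis of drawer_floor, either way round below 0.06 rad and x of large_mid in the frame of drawer_floor between -0.1 and 0.13 m and y of large_mid in the frame of drawer_floor between -0.08 and 0.08 m and contact force between large and the fingers below 0.05 N and linear speed of large below 0.03 m/s), for 0.2 s.
3. the middle-sized board lies flat, square and centred on the biggest, released, drawer open (value of joint drawer above 0.15 m and z of large_mid in the frame of drawer_floor between 0.004 and 0.012 m and angle between the z axis of each of large_mid, medium_mid and the z axis of drawer_floor, either way round below 0.06 rad and x of large_mid in the frame of drawer_floor between -0.1 and 0.13 m and y of large_mid in the frame of drawer_floor between -0.08 and 0.08 m and z of medium_mid in the frame of drawer_floor between 0.02 and 0.028 m and horizontal distance between medium_mid and large_mid below 0.008 m and angle between the x axis of medium_mid and the x axis of large_mid, either way round below 0.12 rad and contact force between medium and the fingers below 0.05 N and linear speed of medium below 0.03 m/s), for 0.2 s.
4. the smallest board lies flat, square and centred on the middle-sized one, released, drawer open (value of joint drawer above 0.15 m and z of large_mid in the frame of drawer_floor between 0.004 and 0.012 m and angle between the z axis of each of large_mid, medium_mid, small_mid and the z axis of drawer_floor, either way round below 0.06 rad and x of large_mid in the frame of drawer_floor between -0.1 and 0.13 m and y of large_mid in the frame of drawer_floor between -0.08 and 0.08 m and z of medium_mid in the frame of drawer_floor between 0.02 and 0.028 m and horizontal distance between each of medium_mid, small_mid and large_mid below 0.008 m and angle between the x axis of each of medium_mid, small_mid and the x axis of large_mid, either way round below 0.12 rad and z of small_mid in the frame of drawer_floor between 0.036 and 0.044 m and horizontal distance between small_mid and medium_mid below 0.008 m and angle between the x axis of small_mid and the x axis of medium_mid, either way round below 0.12 rad and contact force between small and the fingers below 0.05 N and linear speed of small below 0.03 m/s), for 0.2 s.
At the end, for the whole second after the job is handed in: Drawer shut to within 6 mm. In it the biggest board lies flat (0.06 rad) on the floor, the middle one flat on it, the smallest on top; centres within 8 mm horizontally of each other, long sides parallel within 0.12 rad, either face or end; all released and at rest (value of joint drawer below 0.006 m and z of large_mid in the frame of drawer_floor between 0.004 and 0.012 m and angle between the z axis of each of large_mid, medium_mid, small_mid and the z axis of drawer_floor, either way round below 0.06 rad and x of large_mid in the frame of drawer_floor between -0.1 and 0.13 m and y of large_mid in the frame of drawer_floor between -0.08 and 0.08 m and z of medium_mid in the frame of drawer_floor between 0.02 and 0.028 m and horizontal distance between each of medium_mid, small_mid and large_mid below 0.008 m and angle between the x axis of each of medium_mid, small_mid and the x axis of large_mid, either way round below 0.12 rad and z of small_mid in the frame of drawer_floor between 0.036 and 0.044 m and horizontal distance between small_mid and medium_mid below 0.008 m and angle between the x axis of small_mid and the x axis of medium_mid, either way round below 0.12 rad and contact force between each of large, medium, small and the fingers below 0.05 N and linear speed of each of large, medium, small below 0.03 m/s); the robot touches nothing.
It fails at once if a board is dropped: in free fall, touching nothing, at more than 0.7 m/s (a fall of 25 mm) ((linear speed of large above 0.7 m/s and contact force between large and anything else below 0.02 N) or (linear speed of medium above 0.7 m/s and contact force between medium and anything else below 0.02 N) or (linear speed of small above 0.7 m/s and contact force between small and anything else below 0.02 N)).
It fails at once if a bystander (cup, vase, bottle, jar, spoon rest, brush) is moved more than 30 mm (distance of any of vase, tumbler, soap, jar, spoon_rest, scrubber from where it was at the start of the episode above 0.03 m).
It also fails if it takes over 72 s, if anything falls off the work surface, if the arm or the gripper's body presses on something with over 40 N, if the wrist force passes 120 N, or if a joint passes its speed limit or range.

### The arm

A 6-joint arm with a two-finger parallel gripper is mounted at the origin on the work surface. World frame = base frame: x ahead of the robot, y to its left, z up, the work surface at z = 0. Lengths are in m, angles in rad, forces in N, time in s.
With the tool pointing down it reaches from about 0.35 to 0.775 m from the base axis. Payload 7.3 kg.
Tool frame: the origin (TCP) lies between the finger pads; the fingertips stand robot.tcp_to_tips ahead of it and the grasp point (between the pads) lies 2 mm behind it (robot.tcp_to_tips is the distance from the TCP to the fingertips, in m); y points along the fingers, x is the direction in which the jaws open and shut, and the axes are right-handed (so a half turn about y gives the same grasp; the last joint's range is limited). The gripper opens to 92 mm and grips with 3 to 60 N. Pads are 19 mm wide; open, the fingers measure 130 mm over their backs; the gripper's body (75 mm by 190 mm) begins 47 mm behind the grasp point.
Start: joints at [1.011, 0.342, 1.524, -0, 1.275, -0.146], TCP at [0.211, 0.481, 0.244] pointing down, gripper open.
Joint ranges: [-2.53, 2.53], [-0.77, 2.02], [0.04, 2.7], [-1, 4.14], [0.28, 2.66], [-3.11, 3.11]. Speed limits (rad/s): [2.57, 2.57, 3.14, 3.14, 3.14, 3.14].

### API

Orientations are given as [roll, pitch, yaw] about the fixed x, y, z axes, in that order (R = Rz(yaw) Ry(pitch) Rx(roll)).
In Python, from cell import status, read_camera, get_calibration, robot gives the robot as it stands.
- The arm moves only by the shell command python3 -m creep 'ROWS' [FORCE]. ROWS is JSON, a list of rows, each an object of numbers: "dx", "dy", "dz": the shift along the tool's x, y, z in m; "rx", "ry", "rz": the turn, a rotation vector about the tool's x, y, z in rad; "gripper": the opening, from 0 (shut) to 1 (fully open). A call has 1 to 20 rows; each row is the pose to reach, as a shift and turn from the pose commanded when the call began, along the tool's axes at that moment; what a row does not reach only later rows make up. A row lasts 1/8 s, in which the tool goes at most 62.5 mm and 10.7 degrees, less where a joint would pass 70% of its speed; a pose out of reach is approached as far as the arm can. A call with a gripper value outside its range is refused whole. The fingers move at their own pace and stop on an object; FORCE is the grip in N (left out, the last holds). Time passes only in rows, so rows that repeat a pose let the fingers close. It gives the time, the measured TCP pose, the force and the opening at its end, in the units of the state.
- status.observe(): the state, without advancing time (a new reading comes with each control period).
- read_camera(name): name is "side" or "top" or "wrist"; returns (picture, depth): 400x640x3 uint8, red, green, blue; 400x640 float32, m along the optical axis (not along the pixel's ray), 0 where there is no reading.
- get_calibration(name): a dict with "fx", "fy", "cx", "cy" (pixels), "xyz" and "rotation" of the camera in the world; the wrist camera has in their place "mount" (4x4, takes a point from camera to tool coordinates, whose origin is the TCP and whose axes are the tool frame's). Camera axes: x right, y down, z forward; pixel columns grow to the right and rows downward; lengths in m; the calibration is good to about 2 mm. A picture is of the moment at which its call begins: read the wrist's pose just before it. get_calibration takes no time and is no camera call.
- robot.hand_in(): hands the job in, once; it reports no verdict.
The state is a dict: "time": time; "qpos": joint angles; "qvel": joint speeds; "joint_efforts": joint torques, N m; "tool_pos": TCP position; "tool_rot": TCP orientation; "contact_force": force on the tool from outside, world axes, zero at the start; "torque": the same for the moment, N m; "opening": finger opening in m.
Only numpy, scipy, OpenCV 4.12 (cv2) and the standard library are available. Lean on these libraries where they do the work, as an engineer would, in place of code of your own. Each camera call takes 0.05 s, during which the arm holds its last target.

## Working session

There is one attempt and no reset: what is moved stays moved. The work goes in short steps, Python scripts to look and compute and a shell command to move; the robot and the scene stay as the last step left them, time stands still between calls to the robot, and variables do not carry over. Pictures are saved under pics/ and viewed, and the job is handed in when it is done.

```bash
ls; mkdir -p pics; python3 - <<'E'
from cell import status, read_camera, get_calibration, robot
import cv2, numpy as np
print(status.observe()); print(robot.tcp_to_tips, [a for a in dir(robot) if a[0]!='_'])
for n in ["side","top","wrist"]:
    p,d=read_camera(n); cv2.imwrite(f"pics/{n}0.png",p[:,:,::-1]); np.save(f"pics/{n}0.npy",d); print(n,get_calibration(n))
E
```

```text
pics
{'time': 0.0, 'qpos': array([ 1.01103126e+00,  3.42732592e-01,  1.52503259e+00, -2.68224803e-05,
        1.27539103e+00, -1.45958917e-01]), 'qvel': array([ 0.00173087,  0.00091198, -0.00119918,  0.00247791, -0.00025533,
        0.0016062 ]), 'joint_efforts': array([ 6.95552262e-04, -4.31241846e+01, -2.44218099e+01,  7.20028114e-02,
        5.58709516e-02, -1.23802511e-04]), 'tool_pos': array([0.21086017, 0.48037123, 0.24303439]), 'tool_rot': array([-1.57059430e+00,  1.55065983e-03,  1.15699817e+00]), 'contact_force': array([-0.20453435, -0.48941457, -0.23144921]), 'torque': array([-0.01646522,  0.02615227,  0.03196924]), 'opening': 0.09183002117283441}
0.017 ['IKError', 'hand_in', 'tcp_to_tips']
side {'fx': 437.2673358047238, 'fy': 437.2673358047238, 'cx': 313.5280795810875, 'cy': 200.25610041658464, 'xyz': array([ 0.42585533, -1.14769521,  0.98407116]), 'rotation': array([-2.22406827e+00,  8.12692880e-04, -1.06011502e-01])}
top {'fx': 409.05422663844473, 'fy': 409.05422663844473, 'cx': 309.5759470449084, 'cy': 196.06407452730326, 'xyz': array([0.26249803, 0.05815809, 1.45703685]), 'rotation': array([-2.93820618e+00,  1.92310740e-03, -1.57510192e+00])}
wrist {'fx': 341.43411554379844, 'fy': 341.43411554379844, 'cx': 321.6131892834144, 'cy': 199.40842340155226, 'mount': array([[ 9.99999776e-01, -5.32374203e-04,  4.04812091e-04,
        -1.38773394e-03],
       [-5.47115803e-04, -3.03060104e-01,  9.52971287e-01,
        -1.41248881e-01],
       [-3.84654935e-04, -9.52971296e-01, -3.03060327e-01,
         8.16769041e-02],
       [ 0.00000000e+00,  0.00000000e+00,  0.00000000e+00,
         1.00000000e+00]])}
```

View pics/side0.png

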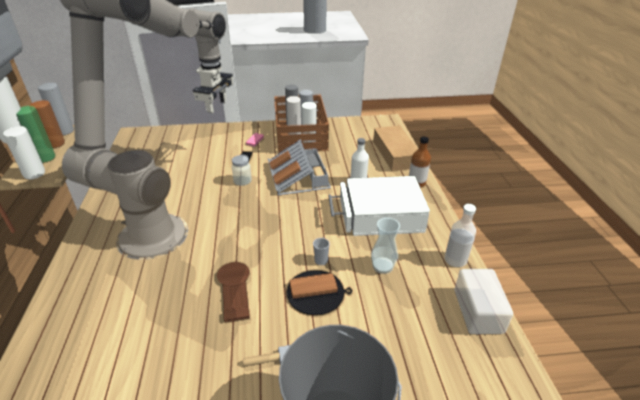

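View pics/top0.png

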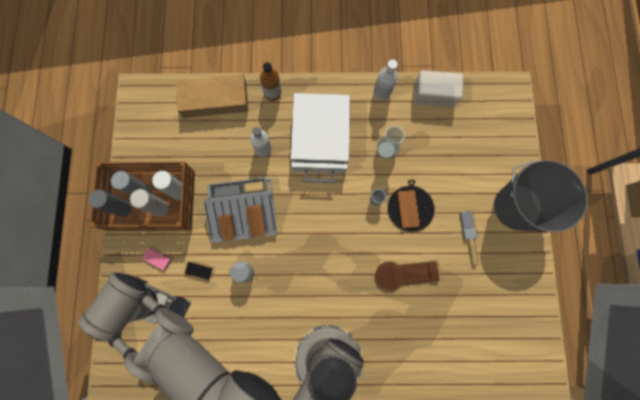

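View pics/wrist0.png

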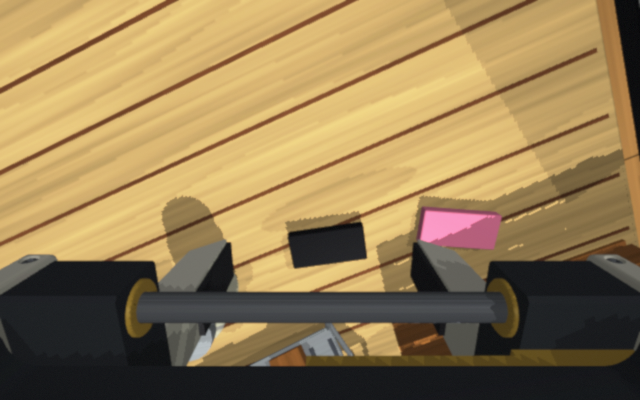

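```bash
python3 - <<'E'
import cv2
t=cv2.imread("pics/top0.png"); s=cv2.imread("pics/side0.png")
a=cv2.resize(t[160:255,190:290],None,fx=5,fy=5,interpolation=cv2.INTER_CUBIC)
b=cv2.resize(t[80:215,270:450],None,fx=4,fy=4,interpolation=cv2.INTER_CUBIC)
c=cv2.resize(s[130:230,230:440],None,fx=3.8,fy=3.8,interpolation=cv2.INTER_CUBIC)
for n,i in zip("abc",(a,b,c)): cv2.imwrite(f"pics/crop_{n}.png",i)
E
```

```text
(no output)
```

View pics/crop_a.png

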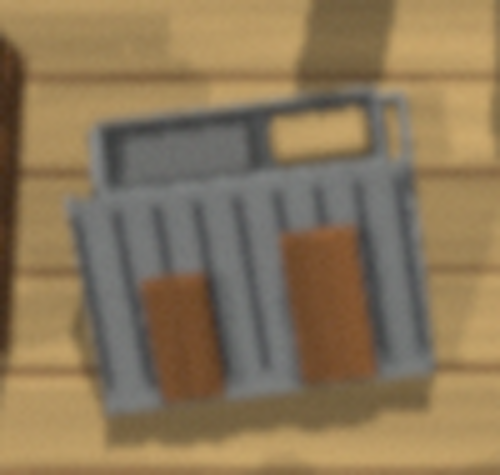

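View pics/crop_b.png

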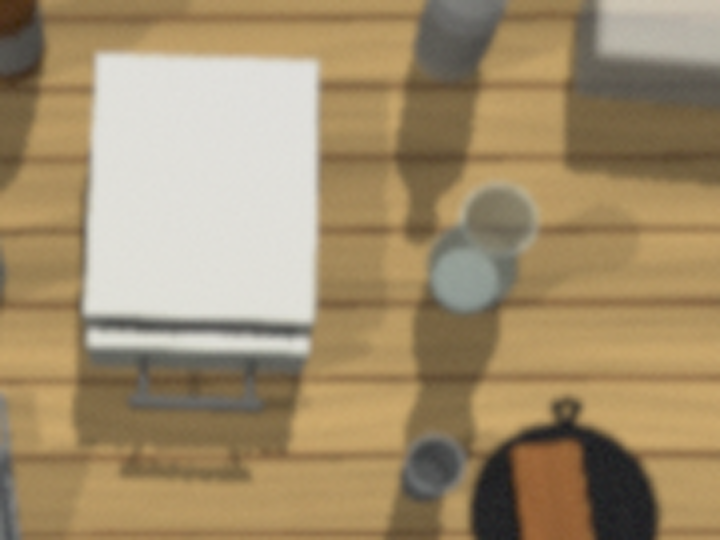

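View pics/crop_c.png

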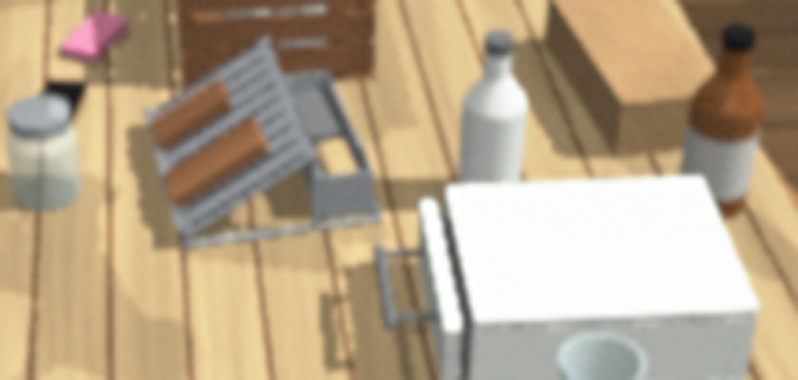

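Top view: the unit's roof is at (321,130) with its handle at (322,180). The large board is on the black pot holder at (409,209). The rack holds two brown boards: medium at (257,220), which is longer, and small at (227,227). The black (198,270) and pink (156,259) blocks are the look-alikes. The light patch at (255,187) is just the table showing through the trough. The crop confirms all this. Now I'll measure.

```bash
cat > h.py <<'E'
import numpy as np, cv2
from scipy.spatial.transform import Rotation as R
from cell import status, read_camera, get_calibration
def pose(n,st=None):
    c=get_calibration(n)
    if n=="wrist":
        T=np.eye(4);T[:3,:3]=R.from_euler('xyz',st['tool_rot']).as_matrix();T[:3,3]=st['tool_pos']
        T=T@c['mount'];return c,T[:3,:3],T[:3,3]
    return c,R.from_euler('xyz',c['rotation']).as_matrix(),np.array(c['xyz'])
def ray(n,uv,st=None):
    c,Rm,t=pose(n,st);uv=np.atleast_2d(uv).astype(float)
    d=np.c_[(uv[:,0]-c['cx'])/c['fx'],(uv[:,1]-c['cy'])/c['fy'],np.ones(len(uv))]
    return t,d@Rm.T
def onz(n,uv,z,st=None):
    t,d=ray(n,uv,st);k=(z-t[2])/d[:,2];return t+d*k[:,None]
def onplane(n,uv,p,nv,st=None):
    t,d=ray(n,uv,st);k=((p-t)@nv)/(d@nv);return t+d*k[:,None]
def pts(n,d,st=None):
    v,u=np.mgrid[:400,:640];t,r=ray(n,np.c_[u.ravel(),v.ravel()],st)
    return (t+r*d.ravel()[:,None]).reshape(400,640,3)
def brown(p):
    h=cv2.cvtColor(p,cv2.COLOR_RGB2HSV)
    return ((h[...,0]<15)&(h[...,1]>130)&(h[...,2]>60)).astype(np.uint8)
E
python3 - <<'E'
from h import *
p=cv2.imread("pics/top0.png")[:,:,::-1].copy();d=np.load("pics/top0.npy");P=pts("top",d)
m=brown(p)
n,l,s,c=cv2.connectedComponentsWithStats(m)
for i in range(1,n):
    if s[i,4]>60:
        q=P[l==i];print(i,s[i],c[i].round(1),np.median(q,0).round(4))
for u,v in [(320,165),(300,100),(345,100),(296,150),(345,150),(322,180),(310,180),(335,180),(198,270),(409,209),(390,225),(500,100)]:
    print((u,v),P[v,u].round(4))
E
```

```text
338 [261  69  18  20 182] [269.5  78.8] [0.9515 0.1977 0.138 ]
368 [  89  161  105   70 3098] [146.8 198.2] [0.523  0.6306 0.0573]
371 [111 188  18  11  67] [118.9 193.3] [0.5761 0.754  0.0053]
372 [397 190  23  39 671] [408.1 208.8] [ 0.51   -0.2905  0.0232]
378 [247 206  17  30 386] [255.5 220.5] [0.464  0.2459 0.0641]
380 [219 216  15  24 257] [226.4 227.1] [0.4434 0.3459 0.0589]
410 [ 375  262   64   28 1264] [404.9 274. ] [ 0.283  -0.263   0.0116]
(320, 165) [0.6561 0.0228 0.0835]
(300, 100) [0.8946 0.0923 0.0938]
(345, 100) [ 0.893  -0.0684  0.0955]
(296, 150) [0.7084 0.1062 0.0919]
(345, 150) [ 0.7066 -0.0644  0.0946]
(322, 180) [0.6063 0.0159 0.0671]
(310, 180) [0.6094 0.0579 0.0555]
(335, 180) [ 0.6225 -0.0338  0.0007]
(198, 270) [0.2996 0.4479 0.0161]
(409, 209) [ 0.5106 -0.2949  0.0178]
(390, 225) [ 0.4561 -0.2285 -0.002 ]
(500, 100) [ 0.9346 -0.6696 -0.001 ]
```

```bash
python3 - <<'E'
from h import *
A=lambda l:[(270+(x+.5)/4-.5,80+(y+.5)/4-.5) for x,y in l]
r=onz("top",A([(95,53),(319,60),(84,317),(315,321)]),.095);print("roof",r.round(4))
hb=onz("top",A([(130,404),(262,405)]),.0625);print("handle",hb.round(4),hb.mean(0))
s=lambda l:[(230+(x+.5)/3.8-.5,130+(y+.5)/3.8-.5) for x,y in l]
hs=onz("side",s([(379,248),(392,322)]),.060);print("handle side",hs.round(4),hs.mean(0))
rs=onz("side",s([(447,187),(470,318),(703,177),(755,308)]),.095);print("roof side",rs.round(4))
for nm in("a","b"):
  pass
# boards via mask rect on top
p=cv2.imread("pics/top0.png")[:,:,::-1].copy()
n,l,st,c=cv2.connectedComponentsWithStats(brown(p))
for i in range(1,n):
    if st[i,4]>200 and 200<c[i][0]<430 and 190<c[i][1]<250:
        v,u=np.where(l==i);hull=cv2.convexHull(np.c_[u,v].astype(np.float32))[:,0]
        z=.024
        if c[i][0]<300:
            q=None
        w=onz("top",np.c_[u,v],z if c[i][0]>300 else .075)
        print(c[i],cv2.minAreaRect((w[:,:2]*1000).astype(np.float32)))
E
```

```text
roof [[ 0.9216  0.116   0.095 ]
 [ 0.9138 -0.0846  0.095 ]
 [ 0.6753  0.1247  0.095 ]
 [ 0.6707 -0.0753  0.095 ]]
handle [[ 0.6055  0.0855  0.0625]
 [ 0.6041 -0.0302  0.0625]] [0.6048146 0.0276312 0.0625   ]
handle side [[ 0.6118  0.078   0.06  ]
 [ 0.6086 -0.031   0.06  ]] [0.61018196 0.02350175 0.06      ]
roof side [[ 0.6812  0.1198  0.095 ]
 [ 0.6681 -0.075   0.095 ]
 [ 0.9253  0.1103  0.095 ]
 [ 0.9123 -0.0876  0.095 ]]
[408.06259314 208.83457526] ((510.7431640625, -290.00592041015625), (134.76344299316406, 65.46891784667969), 4.4814229011535645)
[255.4507772  220.54663212] ((463.3767395019531, 244.46388244628906), (101.00508880615234, 45.50277328491211), 10.32706069946289)
[226.41634241 227.05836576] ((441.46673583984375, 342.0216979980469), (81.17729187011719, 39.42647171020508), 11.599788665771484)
```

```bash
cat >> h.py <<'E'
def tool(yaw,tilt=0):
    # tool y down tilted forward by tilt; jaw x at yaw
    return R.from_euler('xyz',[-np.pi/2,0,yaw])
def rel(pos,Rt):
    s=status.observe();R0=R.from_euler('xyz',s['tool_rot'])
    d=R0.inv().apply(np.array(pos)-s['tool_pos']);rv=(R0.inv()*Rt).as_rotvec()
    print("t %.2f"%s['time'],"d",d.round(4),"r",rv.round(4))
E
python3 - <<'E'
from h import *
rel([.607,.025,.19],tool(-.04))
E
```

```text
t 0.15 d [-0.2577  0.0534 -0.5458] r [ 6.000e-04  1.197e+00 -1.100e-03]
```

```bash
python3 -m creep '[{"dx":-0.258,"dy":0.053,"dz":-0.546,"ry":1.197,"gripper":0.3},{"dx":-0.258,"dy":0.053,"dz":-0.546,"ry":1.197,"gripper":0.3},{"dx":-0.258,"dy":0.053,"dz":-0.546,"ry":1.197,"gripper":0.3},{"dx":-0.258,"dy":0.053,"dz":-0.546,"ry":1.197,"gripper":0.3},{"dx":-0.258,"dy":0.053,"dz":-0.546,"ry":1.197,"gripper":0.3},{"dx":-0.258,"dy":0.053,"dz":-0.546,"ry":1.197,"gripper":0.3},{"dx":-0.258,"dy":0.053,"dz":-0.546,"ry":1.197,"gripper":0.3},{"dx":-0.258,"dy":0.053,"dz":-0.546,"ry":1.197,"gripper":0.3},{"dx":-0.258,"dy":0.053,"dz":-0.546,"ry":1.197,"gripper":0.3},{"dx":-0.258,"dy":0.053,"dz":-0.546,"ry":1.197,"gripper":0.3},{"dx":-0.258,"dy":0.053,"dz":-0.546,"ry":1.197,"gripper":0.3},{"dx":-0.258,"dy":0.053,"dz":-0.546,"ry":1.197,"gripper":0.3}]'; python3 - <<'E'
from h import *
s=status.observe();p,d=read_camera("wrist");cv2.imwrite("pics/w1.png",p[:,:,::-1]);np.save("pics/w1.npy",d)
import pickle;pickle.dump(s,open("pics/w1.pkl","wb"));print(s['tool_pos'],s['tool_rot'],s['qpos'])
E
```

```text
[0.21091807 0.4804661  0.24320129] [-1.57062811e+00  1.17661267e-03  1.15701964e+00] [ 1.01102167e+00  3.42593505e-01  1.52476126e+00 -4.96372315e-06
  1.27542646e+00 -1.45996430e-01]invalid input at $[0]: expected keys dx, dy, dz, rx, ry, rz, gripper
```

View pics/w1.png

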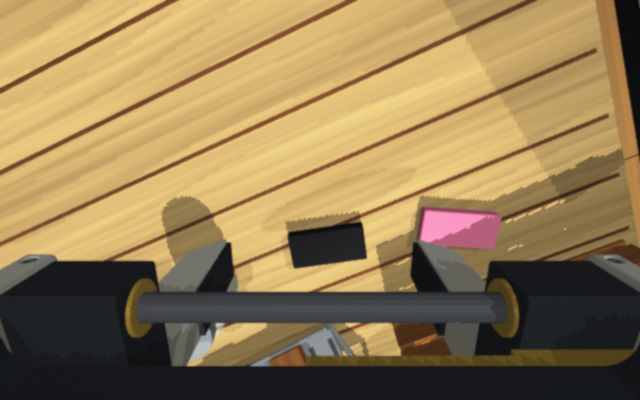

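All seven keys are needed in every row, so the move was refused. The picture is unchanged from before. I'll retype it with every key.

```bash
python3 -m creep '[{"dx":-0.258,"dy":0.053,"dz":-0.546,"rx":0,"ry":1.197,"rz":0,"gripper":0.3},{"dx":-0.258,"dy":0.053,"dz":-0.546,"rx":0,"ry":1.197,"rz":0,"gripper":0.3},{"dx":-0.258,"dy":0.053,"dz":-0.546,"rx":0,"ry":1.197,"rz":0,"gripper":0.3},{"dx":-0.258,"dy":0.053,"dz":-0.546,"rx":0,"ry":1.197,"rz":0,"gripper":0.3},{"dx":-0.258,"dy":0.053,"dz":-0.546,"rx":0,"ry":1.197,"rz":0,"gripper":0.3},{"dx":-0.258,"dy":0.053,"dz":-0.546,"rx":0,"ry":1.197,"rz":0,"gripper":0.3},{"dx":-0.258,"dy":0.053,"dz":-0.546,"rx":0,"ry":1.197,"rz":0,"gripper":0.3},{"dx":-0.258,"dy":0.053,"dz":-0.546,"rx":0,"ry":1.197,"rz":0,"gripper":0.3},{"dx":-0.258,"dy":0.053,"dz":-0.546,"rx":0,"ry":1.197,"rz":0,"gripper":0.3},{"dx":-0.258,"dy":0.053,"dz":-0.546,"rx":0,"ry":1.197,"rz":0,"gripper":0.3},{"dx":-0.258,"dy":0.053,"dz":-0.546,"rx":0,"ry":1.197,"rz":0,"gripper":0.3},{"dx":-0.258,"dy":0.053,"dz":-0.546,"rx":0,"ry":1.197,"rz":0,"gripper":0.3}]'; python3 - <<'E'
from h import *
s=status.observe();p,d=read_camera("wrist");cv2.imwrite("pics/w2.png",p[:,:,::-1]);np.save("pics/w2.npy",d)
import pickle;pickle.dump(s,open("pics/w2.pkl","wb"));print(s['time'],s['tool_pos'],s['tool_rot'],s['qpos'])
E
```

```text
time: 1.7
tool_pos: [0.6067, 0.0254, 0.1903]
tool_rot: [-1.57, 0.001, -0.04]
contact_force: [-0.1, 0.4, 0.1]
opening: 0.0275
1.7 [0.60666783 0.02537395 0.19033104] [-1.57028993e+00  1.26496847e-03 -4.01641119e-02] [-8.45822465e-02  5.36054871e-01  1.36382908e+00  4.75020880e-04
  1.24299494e+00 -4.45710423e-02]
```

View pics/w2.png

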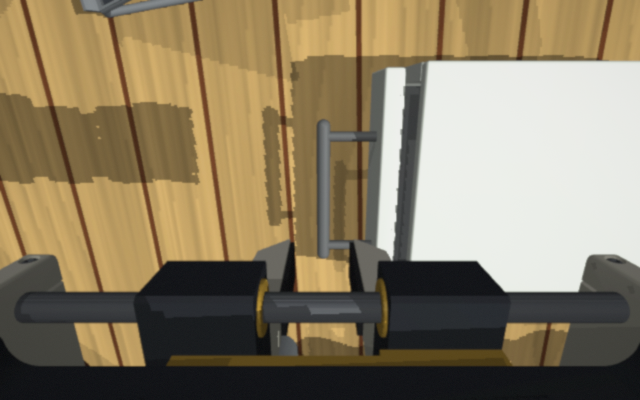

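```bash
python3 - <<'E'
from h import *
import pickle;s=pickle.load(open("pics/w2.pkl","rb"))
print(onz("wrist",[(324,122),(324,254)],.060,s).round(4))
print(onz("wrist",[(425,62),(420,130),(412,250)],.095,s).round(4), "panel", onz("wrist",[(385,70),(372,240)],.082,s).round(4))
E
```

```text
[[ 0.6109  0.0832  0.06  ]
 [ 0.6065 -0.0302  0.06  ]]
[[ 0.6773  0.1213  0.095 ]
 [ 0.6761  0.0781  0.095 ]
 [ 0.6741 -0.0121  0.095 ]] panel [[ 0.6539  0.1181  0.082 ]
 [ 0.6455 -0.0085  0.082 ]]
```

```bash
python3 -m creep '[{"dx":0.0015,"dy":0.06,"dz":0.001,"rx":0,"ry":0,"rz":0,"gripper":0.3},{"dx":0.0015,"dy":0.1,"dz":0.001,"rx":0,"ry":0,"rz":0,"gripper":0.3},{"dx":0.0015,"dy":0.13,"dz":0.001,"rx":0,"ry":0,"rz":0,"gripper":0.3},{"dx":0.0015,"dy":0.13,"dz":0.001,"rx":0,"ry":0,"rz":0,"gripper":0.3},{"dx":0.0015,"dy":0.13,"dz":0.001,"rx":0,"ry":0,"rz":0,"gripper":0},{"dx":0.0015,"dy":0.13,"dz":0.001,"rx":0,"ry":0,"rz":0,"gripper":0},{"dx":0.0015,"dy":0.13,"dz":0.001,"rx":0,"ry":0,"rz":0,"gripper":0},{"dx":0.0015,"dy":0.13,"dz":0.001,"rx":0,"ry":0,"rz":0,"gripper":0}]' 25
```

```text
time: 2.75
tool_pos: [0.6097, 0.0262, 0.0625]
tool_rot: [-1.57, -0.003, -0.04]
contact_force: [-0.2, 1.6, 6.7]
opening: 0.0102
```

```bash
python3 -m creep '[{"dx":-0.02,"dy":-0.002,"dz":0,"rx":0,"ry":0,"rz":0,"gripper":0},{"dx":-0.05,"dy":-0.002,"dz":0,"rx":0,"ry":0,"rz":0,"gripper":0},{"dx":-0.08,"dy":-0.002,"dz":0,"rx":0,"ry":0,"rz":0,"gripper":0},{"dx":-0.11,"dy":-0.002,"dz":0,"rx":0,"ry":0,"rz":0,"gripper":0},{"dx":-0.14,"dy":-0.002,"dz":0,"rx":0,"ry":0,"rz":0,"gripper":0},{"dx":-0.165,"dy":-0.002,"dz":0,"rx":0,"ry":0,"rz":0,"gripper":0},{"dx":-0.18,"dy":-0.002,"dz":0,"rx":0,"ry":0,"rz":0,"gripper":0},{"dx":-0.188,"dy":-0.002,"dz":0,"rx":0,"ry":0,"rz":0,"gripper":0},{"dx":-0.19,"dy":-0.002,"dz":0,"rx":0,"ry":0,"rz":0,"gripper":0},{"dx":-0.19,"dy":-0.002,"dz":0,"rx":0,"ry":0,"rz":0,"gripper":0}]'
```

```text
time: 4.0
tool_pos: [0.4268, 0.0332, 0.0633]
tool_rot: [-1.57, -0.017, -0.041]
contact_force: [26.0, 5.3, -31.3]
opening: 0.0101
```

```bash
python3 -m creep '[{"dx":0.003,"dy":0.001,"dz":0,"rx":0,"ry":0,"rz":0,"gripper":0},{"dx":0.003,"dy":0.001,"dz":0,"rx":0,"ry":0,"rz":0,"gripper":0}]'; python3 - <<'E'
from h import *
p,d=read_camera("side");cv2.imwrite("pics/s2.png",cv2.resize(p[120:270,240:440,::-1],None,fx=4,fy=4,interpolation=cv2.INTER_CUBIC))
E
```

```text
time: 4.25
tool_pos: [0.427, 0.0332, 0.063]
tool_rot: [-1.571, -0.011, -0.041]
contact_force: [12.1, 3.5, -7.5]
opening: 0.0102
```

View pics/s2.png

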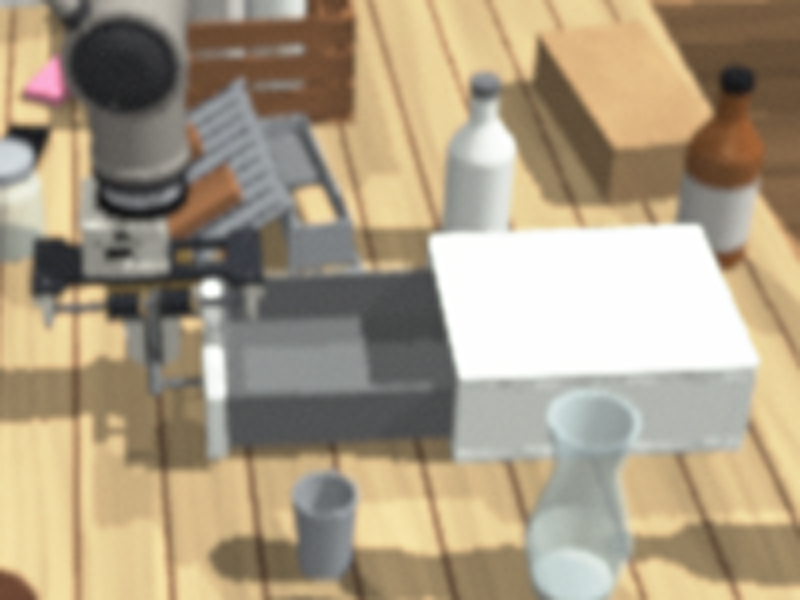

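```bash
python3 -m creep '[{"dx":0.003,"dy":0.001,"dz":0,"rx":0,"ry":0,"rz":0,"gripper":0.3},{"dx":0.003,"dy":0.001,"dz":0,"rx":0,"ry":0,"rz":0,"gripper":0.3},{"dx":0.003,"dy":-0.06,"dz":0,"rx":0,"ry":0,"rz":0,"gripper":0.3},{"dx":0.003,"dy":-0.12,"dz":0,"rx":0,"ry":0,"rz":0,"gripper":0.3},{"dx":0.003,"dy":-0.15,"dz":0,"rx":0,"ry":0,"rz":0,"gripper":0.3}]';  python3 - <<'E'
from h import *
print(onz("top",[(378,196)],.075))
rel([.511,-.290,.20],tool(-1.493))
E
```

```text
time: 4.92
tool_pos: [0.4254, 0.0331, 0.2148]
tool_rot: [-1.571, -0.004, -0.04]
contact_force: [-0.4, -0.1, -0.2]
opening: 0.0279
[[ 0.54665203 -0.17638456  0.075     ]]
t 4.92 d [ 0.0984  0.0153 -0.3194] r [-0.0026  1.453   0.0034]
```

```bash
python3 -m creep '[{"dx":0.073,"dy":0.03,"dz":-0.321,"rx":0,"ry":1.453,"rz":0,"gripper":0.85},{"dx":0.073,"dy":0.03,"dz":-0.321,"rx":0,"ry":1.453,"rz":0,"gripper":0.85},{"dx":0.073,"dy":0.03,"dz":-0.321,"rx":0,"ry":1.453,"rz":0,"gripper":0.85},{"dx":0.073,"dy":0.03,"dz":-0.321,"rx":0,"ry":1.453,"rz":0,"gripper":0.85},{"dx":0.073,"dy":0.03,"dz":-0.321,"rx":0,"ry":1.453,"rz":0,"gripper":0.85},{"dx":0.073,"dy":0.03,"dz":-0.321,"rx":0,"ry":1.453,"rz":0,"gripper":0.85},{"dx":0.073,"dy":0.03,"dz":-0.321,"rx":0,"ry":1.453,"rz":0,"gripper":0.85},{"dx":0.073,"dy":0.03,"dz":-0.321,"rx":0,"ry":1.453,"rz":0,"gripper":0.85},{"dx":0.073,"dy":0.03,"dz":-0.321,"rx":0,"ry":1.453,"rz":0,"gripper":0.85},{"dx":0.073,"dy":0.03,"dz":-0.321,"rx":0,"ry":1.453,"rz":0,"gripper":0.85}]'; python3 - <<'E'
from h import *
import pickle
s=status.observe();p,d=read_camera("wrist");cv2.imwrite("pics/w3.png",p[:,:,::-1]);np.save("pics/w3.npy",d)
pickle.dump(s,open("pics/w3.pkl","wb"));print(s['time'],s['tool_pos'],s['tool_rot'],s['qpos'])
p,d=read_camera("top");cv2.imwrite("pics/t3.png",p[:,:,::-1]);np.save("pics/t3.npy",d)
cv2.imwrite("pics/t3c.png",cv2.resize(p[80:250,190:390,::-1],None,fx=4,fy=3.5,interpolation=cv2.INTER_CUBIC))
E
```

```text
time: 6.18
tool_pos: [0.4848, -0.2902, 0.1817]
tool_rot: [-1.571, 0.0, -1.49]
contact_force: [0.3, -0.1, 0.4]
opening: 0.0781
6.175 [ 0.48484875 -0.29021284  0.18169611] [-1.57104460e+00  3.15425089e-04 -1.49022143e+00] [-6.75014934e-01  4.69434243e-01  1.50411478e+00  6.44958940e-05
  1.16844063e+00  8.15181189e-01]
```

View pics/w3.png

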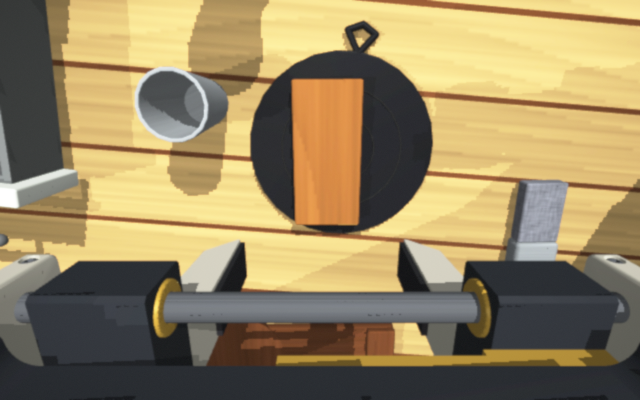

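View pics/t3c.png

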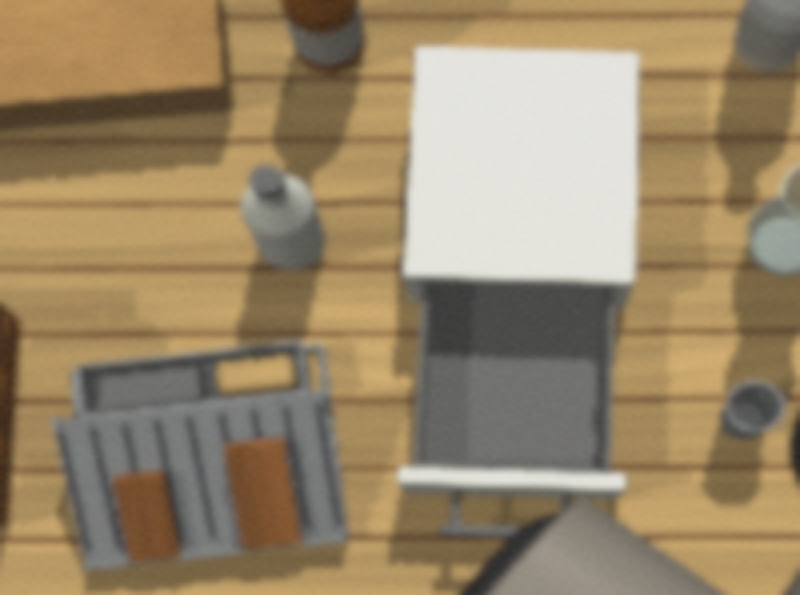

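```bash
python3 - <<'E'
from h import *
import pickle;s=pickle.load(open("pics/w3.pkl","rb"))
p=cv2.imread("pics/w3.png")[:,:,::-1].copy()
h=cv2.cvtColor(p,cv2.COLOR_RGB2HSV);m=((h[...,0]<18)&(h[...,1]>140)&(h[...,2]>120)).astype(np.uint8)
m[:60]=0;m[235:]=0;m[:,:270]=0;m[:,390:]=0
m=cv2.morphologyEx(m,cv2.MORPH_OPEN,np.ones((5,5)))
v,u=np.where(m);w=onz("wrist",np.c_[u,v],.024,s)
print(cv2.minAreaRect((w[:,:2]*1000).astype(np.float32)),m.sum())
print(onz("wrist",[(292,79),(362,79),(360,225),(295,224)],.024,s).round(4))
C=lambda l:[(190+(x+.5)/4-.5,80+(y+.5)/3.5-.5) for x,y in l]
print("panel top front",onz("top",C([(400,487),(623,491)]),.082).round(4),"back",onz("top",C([(400,467),(624,473)]),.082).round(4))
print("walls top inner near/far",onz("top",C([(422,460),(428,285),(603,465),(610,290)]),.071).round(4))
print("floor corners",onz("top",C([(462,462),(475,355)]),.022).round(4))
print("roof",onz("top",C([(415,46),(637,54),(404,275),(634,281)]),.095).round(4))
E
```

```text
((513.1663208007812, -293.830322265625), (129.28358459472656, 59.609378814697266), 4.658195495605469) 9886
[[ 0.5745 -0.2598  0.024 ]
 [ 0.5792 -0.3175  0.024 ]
 [ 0.4503 -0.3306  0.024 ]
 [ 0.4464 -0.2696  0.024 ]]
panel top front [[ 0.4677  0.1276  0.082 ]
 [ 0.4629 -0.0615  0.082 ]] back [[ 0.4873  0.1277  0.082 ]
 [ 0.4805 -0.0627  0.082 ]]
walls top inner near/far [[ 0.496   0.1094  0.071 ]
 [ 0.6744  0.1047  0.071 ]
 [ 0.4903 -0.0458  0.071 ]
 [ 0.6684 -0.0555  0.071 ]]
floor corners [[0.502  0.0757 0.022 ]
 [0.6137 0.0637 0.022 ]]
roof [[ 0.9219  0.116   0.095 ]
 [ 0.9121 -0.0828  0.095 ]
 [ 0.6777  0.1247  0.095 ]
 [ 0.6705 -0.0744  0.095 ]]
```

```bash
python3 - <<'E'
from h import *
rel([.488,-.2955,.028],tool(-1.4898))
E
```

```text
t 6.28 d [0.0055 0.1538 0.0026] r [ 0.0001 -0.0013 -0.0001]
```

```bash
python3 -m creep '[{"dx":0.0055,"dy":0.05,"dz":0.0025,"rx":0,"ry":0,"rz":0,"gripper":0.85},{"dx":0.0055,"dy":0.1,"dz":0.0025,"rx":0,"ry":0,"rz":0,"gripper":0.85},{"dx":0.0055,"dy":0.14,"dz":0.0025,"rx":0,"ry":0,"rz":0,"gripper":0.85},{"dx":0.0055,"dy":0.153,"dz":0.0025,"rx":0,"ry":0,"rz":0,"gripper":0.85},{"dx":0.0055,"dy":0.153,"dz":0.0025,"rx":0,"ry":0,"rz":0,"gripper":0.85},{"dx":0.0055,"dy":0.153,"dz":0.0025,"rx":0,"ry":0,"rz":0,"gripper":0.5},{"dx":0.0055,"dy":0.153,"dz":0.0025,"rx":0,"ry":0,"rz":0,"gripper":0.5},{"dx":0.0055,"dy":0.153,"dz":0.0025,"rx":0,"ry":0,"rz":0,"gripper":0.5}]' 20
```

```text
time: 7.28
tool_pos: [0.4886, -0.296, 0.0301]
tool_rot: [-1.569, -0.001, -1.493]
contact_force: [-0.9, 1.4, 6.2]
opening: 0.0599
```

```bash
python3 -m creep '[{"dx":0,"dy":-0.02,"dz":0,"rx":0,"ry":0,"rz":0,"gripper":0.5},{"dx":0,"dy":-0.06,"dz":0,"rx":0,"ry":0,"rz":0,"gripper":0.5},{"dx":0,"dy":-0.12,"dz":0,"rx":0,"ry":0,"rz":0,"gripper":0.5},{"dx":0,"dy":-0.15,"dz":0,"rx":0,"ry":0,"rz":0,"gripper":0.5},{"dx":0,"dy":-0.15,"dz":0,"rx":0,"ry":0,"rz":0,"gripper":0.5}]';python3 - <<'E'
from h import *
import pickle
s=status.observe();p,d=read_camera("wrist");cv2.imwrite("pics/w4.png",p[:,:,::-1]);pickle.dump(s,open("pics/w4.pkl","wb"))
rel([.543,.030,.178],tool(-1.611))
E
```

```text
time: 7.9
tool_pos: [0.489, -0.2965, 0.1815]
tool_rot: [-1.566, -0.004, -1.493]
contact_force: [-0.2, -0.5, -2.5]
opening: 0.0595
t 7.95 d [-0.3205  0.001   0.0801] r [-0.0013  0.1181  0.0011]
```

View pics/w4.png

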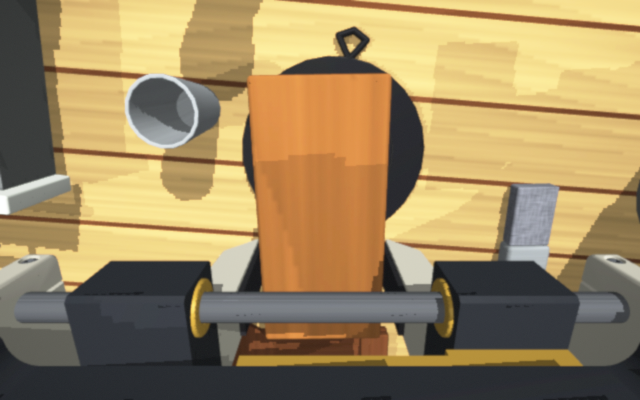

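```bash
python3 -m creep '[{"dx":-0.3205,"dy":0,"dz":0.08,"rx":0,"ry":0.118,"rz":0,"gripper":0.5},{"dx":-0.3205,"dy":0,"dz":0.08,"rx":0,"ry":0.118,"rz":0,"gripper":0.5},{"dx":-0.3205,"dy":0,"dz":0.08,"rx":0,"ry":0.118,"rz":0,"gripper":0.5},{"dx":-0.3205,"dy":0,"dz":0.08,"rx":0,"ry":0.118,"rz":0,"gripper":0.5},{"dx":-0.3205,"dy":0,"dz":0.08,"rx":0,"ry":0.118,"rz":0,"gripper":0.5},{"dx":-0.3205,"dy":0,"dz":0.08,"rx":0,"ry":0.118,"rz":0,"gripper":0.5},{"dx":-0.3205,"dy":0,"dz":0.08,"rx":0,"ry":0.118,"rz":0,"gripper":0.5}]';python3 - <<'E'
from h import *
import pickle
s=status.observe();p,d=read_camera("wrist");cv2.imwrite("pics/w5.png",p[:,:,::-1]);pickle.dump(s,open("pics/w5.pkl","wb"))
rel([.543,.030,.046],tool(-1.611))
E
```

```text
time: 8.82
tool_pos: [0.5421, 0.0307, 0.1772]
tool_rot: [-1.574, -0.0, -1.609]
contact_force: [0.4, -0.4, -1.9]
opening: 0.0599
t 8.88 d [-0.0006  0.1315  0.001 ] r [0.0022 0.0006 0.0005]
```

View pics/w5.png

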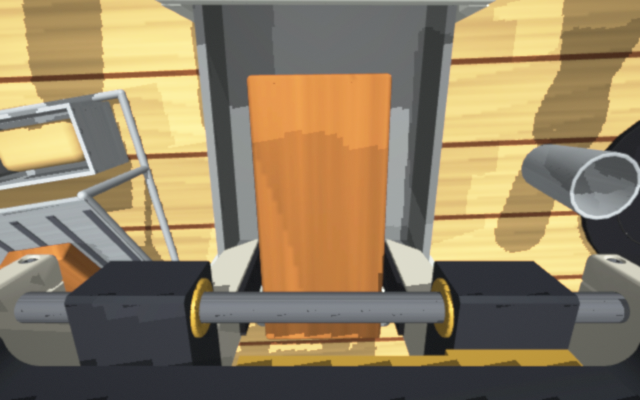

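```bash
python3 -m creep '[{"dx":0,"dy":0.06,"dz":0,"rx":0,"ry":0,"rz":0,"gripper":0.5},{"dx":0,"dy":0.11,"dz":0,"rx":0,"ry":0,"rz":0,"gripper":0.5},{"dx":0,"dy":0.125,"dz":0,"rx":0,"ry":0,"rz":0,"gripper":0.5},{"dx":0,"dy":0.13,"dz":0,"rx":0,"ry":0,"rz":0,"gripper":0.5},{"dx":0,"dy":0.132,"dz":0,"rx":0,"ry":0,"rz":0,"gripper":0.5},{"dx":0,"dy":0.132,"dz":0,"rx":0,"ry":0,"rz":0,"gripper":0.5}]'
```

```text
time: 9.62
tool_pos: [0.5438, 0.0299, 0.0481]
tool_rot: [-1.568, -0.0, -1.611]
contact_force: [-0.7, 0.2, -1.2]
opening: 0.0598
```

```bash
python3 -m creep '[{"dx":0,"dy":0.001,"dz":0,"rx":0,"ry":0,"rz":0,"gripper":0.5},{"dx":0,"dy":0.002,"dz":0,"rx":0,"ry":0,"rz":0,"gripper":0.5},{"dx":0,"dy":0.002,"dz":0,"rx":0,"ry":0,"rz":0,"gripper":0.5}]'
```

```text
time: 10.0
tool_pos: [0.5428, 0.0301, 0.0448]
tool_rot: [-1.571, 0.0, -1.611]
contact_force: [0.0, 0.1, -1.0]
opening: 0.06
```

```bash
python3 -m creep '[{"dx":0,"dy":0.001,"dz":0,"rx":0,"ry":0,"rz":0,"gripper":0.5},{"dx":0,"dy":0.0015,"dz":0,"rx":0,"ry":0,"rz":0,"gripper":0.5},{"dx":0,"dy":0.0015,"dz":0,"rx":0,"ry":0,"rz":0,"gripper":0.5}]'
```

```text
time: 10.38
tool_pos: [0.5436, 0.0301, 0.0441]
tool_rot: [-1.569, -0.0, -1.611]
contact_force: [-0.9, 0.7, 5.3]
opening: 0.06
```

Contact (+5 N): the board is on the floor. I'll release it and rise.

```bash
python3 -m creep '[{"dx":0,"dy":-0.001,"dz":0,"rx":0,"ry":0,"rz":0,"gripper":0.76},{"dx":0,"dy":-0.001,"dz":0,"rx":0,"ry":0,"rz":0,"gripper":0.76},{"dx":0,"dy":-0.001,"dz":0,"rx":0,"ry":0,"rz":0,"gripper":0.76},{"dx":0,"dy":-0.03,"dz":0,"rx":0,"ry":0,"rz":0,"gripper":0.76},{"dx":0,"dy":-0.08,"dz":0,"rx":0,"ry":0,"rz":0,"gripper":0.76},{"dx":0,"dy":-0.14,"dz":0,"rx":0,"ry":0,"rz":0,"gripper":0.76},{"dx":0,"dy":-0.2,"dz":0,"rx":0,"ry":0,"rz":0,"gripper":0.76},{"dx":0,"dy":-0.2,"dz":-0.04,"rx":0,"ry":0,"rz":0,"gripper":0.76},{"dx":0,"dy":-0.2,"dz":-0.04,"rx":0,"ry":0,"rz":0,"gripper":0.76}]';python3 - <<'E'
from h import *
import pickle
s=status.observe();p,d=read_camera("wrist");cv2.imwrite("pics/w6.png",p[:,:,::-1]);pickle.dump(s,open("pics/w6.pkl","wb"));np.save("pics/w6.npy",d)
print(s['time'],s['tool_pos'],s['tool_rot'])
E
```

```text
time: 11.5
tool_pos: [0.5009, 0.0319, 0.2438]
tool_rot: [-1.571, 0.0, -1.611]
contact_force: [0.7, -0.0, -0.6]
opening: 0.0698
11.5 [0.50087017 0.0319271  0.24379311] [-1.57123443e+00  1.28270520e-04 -1.61084301e+00]
```

View pics/w6.png

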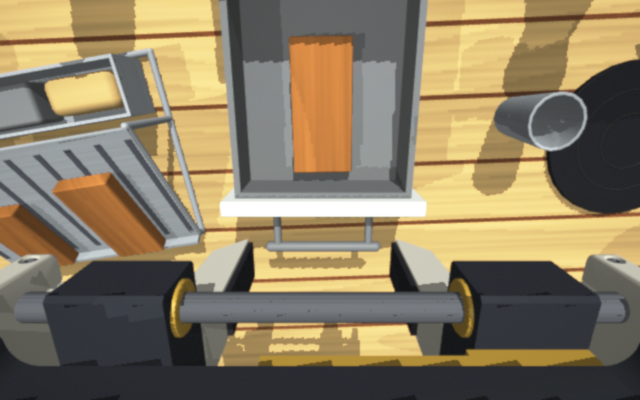

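```bash
cat >> h.py <<'E'
def slope(n,uv,c0,st=None,psi=.15,z0=None):
    # rays onto tilted top-face plane (30 deg); iterate yaw; returns centre, psi, dims
    for _ in range(6):
        ex=np.array([np.cos(psi)*np.cos(np.pi/6),np.sin(psi)*np.cos(np.pi/6),.5]);ey=np.array([-np.sin(psi),np.cos(psi),0]);nv=np.cross(ex,ey)
        w=onplane(n,uv,c0,nv,st)-c0;q=np.c_[w@ex,w@ey]*1000
        (cx,cy),(a,b),g=cv2.minAreaRect(q.astype(np.float32))
        if a<b:a,b,g=b,a,g+90
        g=(g+90)%180-90
        psi+=np.radians(g)*.8
    return c0+ex*cx/1000+ey*cy/1000,psi,(a,b)
E
python3 - <<'E'
from h import *
import pickle;s=pickle.load(open("pics/w6.pkl","rb"))
p=cv2.imread("pics/w6.png")[:,:,::-1].copy()
h=cv2.cvtColor(p,cv2.COLOR_RGB2HSV);m=((h[...,0]<18)&(h[...,1]>140)&(h[...,2]>90)).astype(np.uint8)
k=np.zeros_like(m);k[25:182,270:375]=m[25:182,270:375];k=cv2.morphologyEx(k,cv2.MORPH_OPEN,np.ones((3,3)))
v,u=np.where(k);print(u.min(),u.max(),v.min(),v.max())
w=onz("wrist",np.c_[u,v],.038,s);print("large",cv2.minAreaRect((w[:,:2]*1000).astype(np.float32)))
print("panel/handle",onz("wrist",[(221,197),(425,197),(221,213),(425,213)],.082,s).round(4),onz("wrist",[(267,245),(379,245)],.06,s).round(4))
p=cv2.imread("pics/top0.png")[:,:,::-1].copy();n,l,st,c=cv2.connectedComponentsWithStats(brown(p))
D=np.load("pics/top0.npy");P=pts("top",D)
for a in [(255,220),(226,227)]:
    i=l[a[1],a[0]];v,u=np.where(l==i);q=P[l==i];print(slope("top",np.c_[u,v],np.median(q,0)))
    A=np.c_[q[:,:2],np.ones(len(q))];print(np.linalg.lstsq(A,q[:,2],rcond=None)[0])
E
```

```text
290 352 36 171
large ((568.0388793945312, 28.17005729675293), (58.61205291748047, 128.01893615722656), 88.11136627197266)
panel/handle [[ 0.4933  0.1243  0.082 ]
 [ 0.4857 -0.0649  0.082 ]
 [ 0.4776  0.1264  0.082 ]
 [ 0.4699 -0.0657  0.082 ]] [[ 0.4328  0.0902  0.06  ]
 [ 0.4281 -0.0263  0.06  ]]
(array([0.4641092 , 0.24582607, 0.06416434]), np.float64(0.10918599103009964), (107.5486831665039, 45.86683654785156))
[-0.3172812  -4.16800214  1.24031746]
(array([0.44260961, 0.34529921, 0.05839883]), np.float64(0.09291876393323402), (85.58638000488281, 39.99345016479492))
[ 0.16551273 -3.49484408  1.19599858]
```

```bash
cat >> h.py <<'E'
def tilt(psi,th=np.pi/6):
    y=np.array([np.sin(th)*np.cos(psi),np.sin(th)*np.sin(psi),-np.cos(th)]);x=np.array([np.sin(psi),-np.cos(psi),0])
    return R.from_matrix(np.c_[x,y,np.cross(x,y)]),y
E
python3 - <<'E'
from h import *
Rt,a=tilt(.12);rel(np.array([.465,.246,.056])-a*.12,Rt)
print(onz("top",[(241,268)],.1))
E
```

```text
t 11.55 d [-0.203   0.0835 -0.105 ] r [ 0.5222 -0.1565  0.0419]
[[0.30326955 0.28482496 0.1       ]]
```

```bash
python3 -m creep '[{"dx":-0.203,"dy":0.0835,"dz":-0.105,"rx":0.522,"ry":-0.1565,"rz":0.042,"gripper":0.76},{"dx":-0.203,"dy":0.0835,"dz":-0.105,"rx":0.522,"ry":-0.1565,"rz":0.042,"gripper":0.76},{"dx":-0.203,"dy":0.0835,"dz":-0.105,"rx":0.522,"ry":-0.1565,"rz":0.042,"gripper":0.76},{"dx":-0.203,"dy":0.0835,"dz":-0.105,"rx":0.522,"ry":-0.1565,"rz":0.042,"gripper":0.76},{"dx":-0.203,"dy":0.0835,"dz":-0.105,"rx":0.522,"ry":-0.1565,"rz":0.042,"gripper":0.76},{"dx":-0.203,"dy":0.0835,"dz":-0.105,"rx":0.522,"ry":-0.1565,"rz":0.042,"gripper":0.76}]';python3 - <<'E'
from h import *
import pickle
s=status.observe();p,d=read_camera("wrist");cv2.imwrite("pics/w7.png",p[:,:,::-1]);pickle.dump(s,open("pics/w7.pkl","wb"));np.save("pics/w7.npy",d)
print(s['time'],s['tool_pos'],s['tool_rot'],s['qpos'])
E
```

```text
time: 12.3
tool_pos: [0.4049, 0.2405, 0.1583]
tool_rot: [-1.05, -0.001, -1.446]
contact_force: [0.6, -1.1, -0.4]
opening: 0.0697
12.3 [0.40490165 0.24051067 0.1582787 ] [-1.05015995e+00 -8.28905967e-04 -1.44635189e+00] [ 0.4869521   0.18724504  2.16677284 -0.55316807  0.34376286  2.41487529]
```

View pics/w7.png

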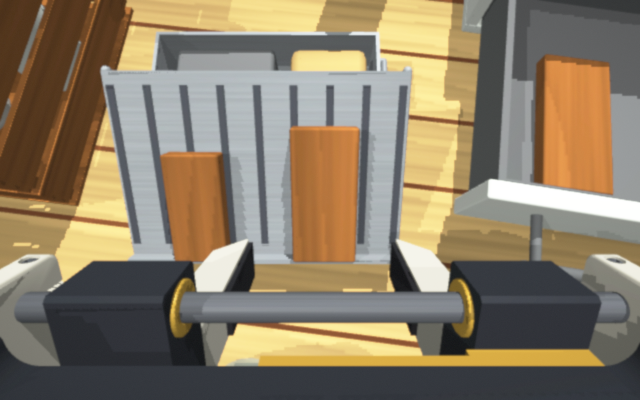

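```bash
python3 - <<'E'
from h import *
import pickle;s=pickle.load(open("pics/w7.pkl","rb"));d=np.load("pics/w7.npy");P=pts("wrist",d,s)
p=cv2.imread("pics/w7.png")[:,:,::-1].copy()
h=cv2.cvtColor(p,cv2.COLOR_RGB2HSV);m=((h[...,0]<18)&(h[...,1]>140)&(h[...,2]>90)).astype(np.uint8)
for nm,(a,b,c,e) in dict(med=(132,262,285,362),small=(158,262,160,230)).items():
    k=np.zeros_like(m);k[a:b,c:e]=m[a:b,c:e];k=cv2.morphologyEx(k,cv2.MORPH_OPEN,np.ones((3,3)))
    v,u=np.where(k);q=P[k>0];A=np.c_[q[:,:2],np.ones(len(q))]
    print(nm,u.min(),u.max(),v.min(),v.max(),"plane",np.linalg.lstsq(A,q[:,2],rcond=None)[0],np.median(q,0))
    print(slope("wrist",np.c_[u,v],np.median(q,0),s))
    if nm=="med": print("corners",onplane("wrist",[(291,131),(359,131),(355,261),(293,261)],np.median(q,0),np.array([-.5*np.cos(.12),-.5*np.sin(.12),.866]),s).round(4))
E
```

```text
med 291 358 132 260 plane [ 0.47283192  0.06843147 -0.17224011] [0.46601479 0.24456518 0.06395777]
(array([0.46211294, 0.24430624, 0.06170379]), np.float64(0.12357835271954946), (104.35095977783203, 50.068546295166016))
corners [[0.5046 0.274  0.0881]
 [0.5107 0.2246 0.0882]
 [0.4197 0.213  0.0352]
 [0.4134 0.2638 0.0351]]
small 161 228 158 260 plane [ 0.50004969 -0.34534213 -0.04487222] [0.44610713 0.34376742 0.05881266]
(array([0.44158833, 0.34261307, 0.05614273]), np.float64(0.11988465481405318), (85.41511535644531, 46.173770904541016))
```

```bash
python3 - <<'E'
from h import *
Rt,a=tilt(.123);rel(np.array([.4603,.2435,.0605])-a*.005,Rt)
E
```

```text
t 12.35 d [ 0.0029  0.1075 -0.0018] r [0.0021 0.0007 0.0007]
```

```bash
python3 -m creep '[{"dx":0.003,"dy":0.05,"dz":-0.002,"rx":0,"ry":0,"rz":0,"gripper":0.76},{"dx":0.003,"dy":0.085,"dz":-0.002,"rx":0,"ry":0,"rz":0,"gripper":0.76},{"dx":0.003,"dy":0.1,"dz":-0.002,"rx":0,"ry":0,"rz":0,"gripper":0.76},{"dx":0.003,"dy":0.1075,"dz":-0.002,"rx":0,"ry":0,"rz":0,"gripper":0.76},{"dx":0.003,"dy":0.1075,"dz":-0.002,"rx":0,"ry":0,"rz":0,"gripper":0.76}]';python3 - <<'E'
from h import *
print(status.observe()['qpos'].round(3))
Rt,a=tilt(.123);rel(np.array([.4603,.2435,.0605])-a*.005,Rt)
E
```

```text
time: 12.98
tool_pos: [0.4601, 0.2595, 0.0871]
tool_rot: [-1.07, -0.039, -1.473]
contact_force: [0.2, -0.2, 0.8]
opening: 0.07
[ 0.492  0.427  2.076 -0.882  0.283  2.767]
t 12.97 d [ 0.0151  0.0183 -0.0143] r [ 0.0237 -0.0034  0.0464]
```

```bash
python3 - <<'E'
from h import *
n=-tilt(.123)[1];Rt,a=tilt(.123,np.radians(15));T=np.array([.4603,.2435,.0605])-.011*n-.017*a;print(T)
rel(T-a*.07,Rt);rel(T,Rt)
E
```

```text
[0.46139177 0.24363497 0.06739446]
t 12.97 d [ 0.0182 -0.0502  0.0066] r [-0.238  -0.0094  0.0456]
t 12.97 d [ 0.0151  0.0178 -0.0099] r [-0.238  -0.0094  0.0456]
```

```bash
python3 -m creep '[{"dx":0,"dy":-0.05,"dz":0,"rx":0,"ry":0,"rz":0,"gripper":0.76},{"dx":0,"dy":-0.05,"dz":0,"rx":0,"ry":0,"rz":0,"gripper":0.76}]';python3 - <<'E'
from h import *
print(status.observe()['qpos'].round(3))
n=-tilt(.123)[1];Rt,a=tilt(.123,np.radians(15));T=np.array([.4603,.2435,.0605])-.011*n-.017*a
rel(T-a*.06,Rt)
E
```

```text
time: 13.22
tool_pos: [0.4355, 0.2598, 0.134]
tool_rot: [-1.066, -0.036, -1.472]
contact_force: [0.9, -0.0, 0.4]
opening: 0.0697
[ 0.522  0.305  2.082 -0.67   0.375  2.567]
t 13.22 d [0.0187 0.0124 0.003 ] r [-0.2427 -0.0094  0.0425]
```

```bash
python3 -m creep '[{"dx":0.0187,"dy":0.012,"dz":0.003,"rx":-0.243,"ry":-0.0094,"rz":0.0425,"gripper":0.76},{"dx":0.0187,"dy":0.012,"dz":0.003,"rx":-0.243,"ry":-0.0094,"rz":0.0425,"gripper":0.76},{"dx":0.0187,"dy":0.012,"dz":0.003,"rx":-0.243,"ry":-0.0094,"rz":0.0425,"gripper":0.76}]';python3 - <<'E'
from h import *
print(status.observe()['qpos'].round(3))
n=-tilt(.123)[1];Rt,a=tilt(.123,np.radians(15));T=np.array([.4603,.2435,.0605])-.011*n-.017*a
rel(T,Rt)
E
```

```text
time: 13.6
tool_pos: [0.447, 0.2407, 0.1232]
tool_rot: [-1.314, -0.001, -1.449]
contact_force: [0.6, 0.1, -0.8]
opening: 0.07
[ 0.383  0.352  1.933 -0.116  0.611  1.919]
t 13.60 d [-0.0012  0.0577 -0.    ] r [ 0.0049 -0.0011  0.0014]
```

```bash
python3 -m creep '[{"dx":-0.001,"dy":0.03,"dz":0,"rx":0.004,"ry":0,"rz":0,"gripper":0.76},{"dx":-0.001,"dy":0.048,"dz":0,"rx":0.004,"ry":0,"rz":0,"gripper":0.76},{"dx":-0.001,"dy":0.057,"dz":0,"rx":0.004,"ry":0,"rz":0,"gripper":0.76},{"dx":-0.001,"dy":0.057,"dz":0,"rx":0.004,"ry":0,"rz":0,"gripper":0.76}]';python3 - <<'E'
from h import *
print(status.observe()['qpos'].round(3))
p,d=read_camera("wrist");cv2.imwrite("pics/w8.png",p[:,:,::-1])
n=-tilt(.123)[1];Rt,a=tilt(.123,np.radians(15));T=np.array([.4603,.2435,.0605])-.011*n-.017*a
rel(T,Rt)
E
```

```text
time: 14.1
tool_pos: [0.4598, 0.2436, 0.0673]
tool_rot: [-1.31, -0.003, -1.448]
contact_force: [-0.0, -0.6, 0.5]
opening: 0.0697
[ 0.38   0.467  1.957 -0.151  0.471  1.954]
t 14.15 d [0.0003 0.0007 0.0012] r [0.0006 0.0002 0.0026]
```

View pics/w8.png

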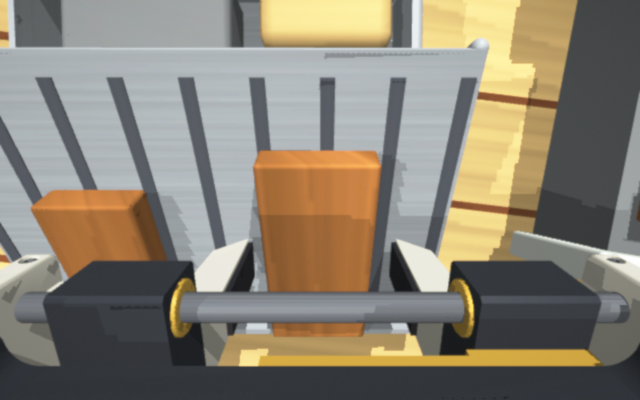

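```bash
python3 -m creep '[{"dx":0,"dy":0,"dz":0.001,"rx":0,"ry":0,"rz":0,"gripper":0.4},{"dx":0,"dy":0,"dz":0.001,"rx":0,"ry":0,"rz":0,"gripper":0.4},{"dx":0,"dy":0,"dz":0.001,"rx":0,"ry":0,"rz":0,"gripper":0.4},{"dx":0,"dy":0,"dz":0.001,"rx":0,"ry":0,"rz":0,"gripper":0.4}]' 25; python3 -c "
from h import *
print(status.observe()['tool_pos'])"; python3 -m creep '[{"dx":0,"dy":-0.015,"dz":-0.004,"rx":0,"ry":0,"rz":0,"gripper":0.4},{"dx":0,"dy":-0.05,"dz":-0.012,"rx":0,"ry":0,"rz":0,"gripper":0.4},{"dx":0,"dy":-0.1,"dz":-0.012,"rx":0,"ry":0,"rz":0,"gripper":0.4},{"dx":0,"dy":-0.13,"dz":-0.012,"rx":0,"ry":0,"rz":0,"gripper":0.4}]';python3 - <<'E'
from h import *
import pickle
s=status.observe();p,d=read_camera("wrist");cv2.imwrite("pics/w9.png",p[:,:,::-1]);np.save("pics/w9.npy",d);pickle.dump(s,open("pics/w9.pkl","wb"))
print(s['tool_rot'],s['tool_pos'])
E
```

```text
time: 14.65
tool_pos: [0.4612, 0.2442, 0.0685]
tool_rot: [-1.308, -0.002, -1.448]
contact_force: [-1.6, -0.0, 5.9]
opening: 0.052
[0.46121127 0.24425    0.06851529]
time: 15.15
tool_pos: [0.4149, 0.2387, 0.1927]
tool_rot: [-1.309, -0.002, -1.448]
contact_force: [0.2, 0.2, 0.5]
opening: 0.0516
[-1.30871136 -0.00201101 -1.44773582] [0.4149012  0.2386934  0.19274023]
```

View pics/w9.png

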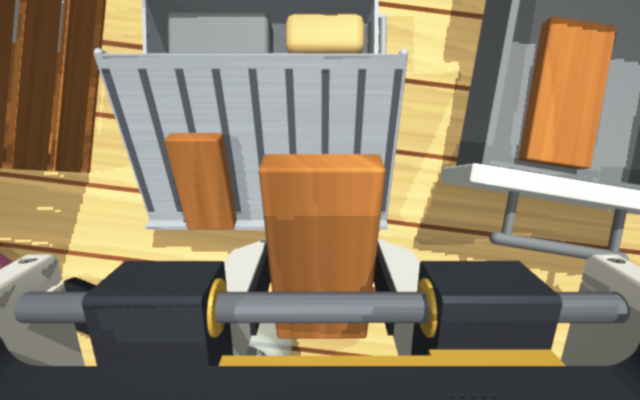

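```bash
python3 - <<'E'
import cv2;p=cv2.imread("pics/w9.png");cv2.imwrite("pics/w9c.png",cv2.resize(p[140:260,240:400],None,fx=5,fy=5,interpolation=cv2.INTER_CUBIC))
from h import *
import pickle;s=pickle.load(open("pics/w9.pkl","rb"));d=np.load("pics/w9.npy")
T={'tool_rot':[0,0,0],'tool_pos':[0,0,0]}
P=pts("wrist",d,T)
for v in (158,164,175,185,195,205,215,225,235,245): print(v,P[v,290].round(4),P[v,325].round(4),P[v,360].round(4))
q=P[180:240,285:365].reshape(-1,3);A=np.c_[q[:,0],q[:,2],np.ones(len(q))];print(np.linalg.lstsq(A,q[:,1],rcond=None)[0])
E
```

```text
158 [-0.012   0.0021  0.0549] [0.0028 0.0012 0.0551] [0.0177 0.0019 0.0549]
164 [-0.0116 -0.0033  0.0534] [ 0.0028 -0.0028  0.0533] [ 0.017  -0.0045  0.0536]
175 [-0.0114 -0.0071  0.0497] [ 0.0028 -0.0071  0.0497] [ 0.0167 -0.0082  0.0499]
185 [-0.0117 -0.0053  0.045 ] [ 0.0028 -0.0052  0.045 ] [ 0.0173 -0.0043  0.0448]
195 [-0.012  -0.0033  0.0401] [ 0.0028 -0.0053  0.0407] [ 0.0174 -0.0049  0.0406]
205 [-0.0121 -0.0034  0.0357] [ 0.0028 -0.003   0.0356] [ 0.0177 -0.0036  0.0358]
215 [-0.0124 -0.0012  0.0304] [ 0.0029 -0.0018  0.0306] [ 0.0182 -0.0004  0.0301]
225 [-0.0127  0.0004  0.025 ] [ 0.0029 -0.0012  0.0257] [ 0.0184 -0.0001  0.0252]
235 [-0.013   0.0017  0.0197] [0.0029 0.0016 0.0197] [0.0188 0.0018 0.0196]
245 [-0.0132  0.0028  0.0142] [0.0029 0.0027 0.0142] [0.019  0.0022 0.0144]
[ 0.00798231 -0.63052592  0.01810888]
```

View pics/w9c.png

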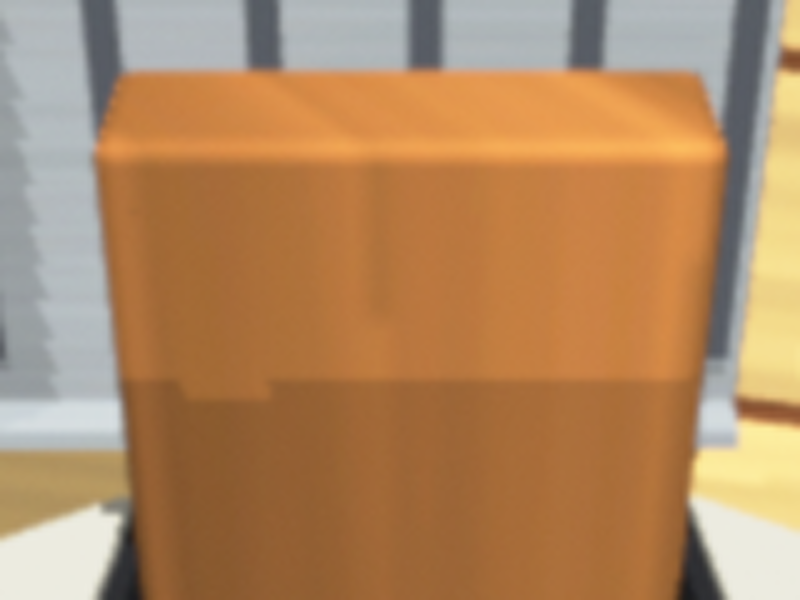

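```bash
python3 - <<'E'
from h import *
c=get_calibration("wrist");print(c['cx'],c['mount'][:3,3],c['mount'][0])
d=np.load("pics/w9.npy");print(d[158:246:12,325])
T={'tool_rot':[0,0,0],'tool_pos':[0,0,0]};P=pts("wrist",d,T);print(P[171,[262,383]],ray("wrist",[(325,200)],T))
E
```

```text
321.6131892834144 [ 0.00133306 -0.14136482  0.08156621] [ 9.99999855e-01 -3.98721635e-04  3.61351926e-04  1.33306157e-03]
[0.14390531 0.13737795 0.14029677 0.1439786  0.14708179 0.14897752
 0.15274967 0.1566046 ]
[[-0.02263609 -0.00665845  0.05123484]
 [ 0.02640645 -0.00515499  0.05087774]] (array([ 0.00133306, -0.14136482,  0.08156621]), array([[ 0.01028003,  0.95345811, -0.30151842]]))
```

```bash
python3 - <<'E'
from cell import get_calibration as g
import numpy as np
for n,k in(("wrist","mount"),("top","xyz"),("side","xyz")):
    a=np.array([g(n)[k][:3,3] if k=="mount" else g(n)[k] for _ in range(200)]);print(n,a.mean(0),a.std(0),a[:3])
    if n!="wrist": b=np.array([g(n)["rotation"] for _ in range(200)]);print(b.mean(0),b.std(0))
E
python3 -c "
from cell import get_calibration as g
for i in range(3): print(g('wrist')['mount'][:3,3],g('top')['xyz'],g('wrist')['cx'])"
```

```text
wrist [ 0.00133306 -0.14136482  0.08156621] [1.73472348e-18 1.38777878e-16 1.66533454e-16] [[ 0.00133306 -0.14136482  0.08156621]
 [ 0.00133306 -0.14136482  0.08156621]
 [ 0.00133306 -0.14136482  0.08156621]]
top [0.26249803 0.05815809 1.45703685] [4.99600361e-16 2.70616862e-16 4.44089210e-16] [[0.26249803 0.05815809 1.45703685]
 [0.26249803 0.05815809 1.45703685]
 [0.26249803 0.05815809 1.45703685]]
[-2.93820618e+00  1.92310740e-03 -1.57510192e+00] [1.42108547e-14 0.00000000e+00 2.22044605e-15]
side [ 0.42585533 -1.14769521  0.98407116] [4.99600361e-16 2.22044605e-15 4.55191440e-15] [[ 0.42585533 -1.14769521  0.98407116]
 [ 0.42585533 -1.14769521  0.98407116]
 [ 0.42585533 -1.14769521  0.98407116]]
[-2.22406827e+00  8.12692880e-04 -1.06011502e-01] [5.77315973e-15 0.00000000e+00 2.35922393e-16]
[ 0.00133306 -0.14136482  0.08156621] [0.26249803 0.05815809 1.45703685] 321.6131892834144
[ 0.00133306 -0.14136482  0.08156621] [0.26249803 0.05815809 1.45703685] 321.6131892834144
[ 0.00133306 -0.14136482  0.08156621] [0.26249803 0.05815809 1.45703685] 321.6131892834144
```

```bash
cat >> h.py <<'E'
def place(C,off,psi,th):
    Rt,a=tilt(psi,th);return np.array(C)-Rt.apply(off),Rt
E
python3 - <<'E'
from h import *
T,Rt=place([.568,.0288,.046+.1],[0,.0147,0],-.038,-.258);print(T);rel(T,Rt)
E
```

```text
[0.57174796 0.02865751 0.16021346]
t 15.20 d [0.2282 0.0685 0.115 ] r [-0.5236  0.1633 -0.    ]
```

```bash
python3 -m creep '[{"dx":0.228,"dy":0.0685,"dz":0.115,"rx":-0.5236,"ry":0.163,"rz":0,"gripper":0.4},{"dx":0.228,"dy":0.0685,"dz":0.115,"rx":-0.5236,"ry":0.163,"rz":0,"gripper":0.4},{"dx":0.228,"dy":0.0685,"dz":0.115,"rx":-0.5236,"ry":0.163,"rz":0,"gripper":0.4},{"dx":0.228,"dy":0.0685,"dz":0.115,"rx":-0.5236,"ry":0.163,"rz":0,"gripper":0.4},{"dx":0.228,"dy":0.0685,"dz":0.115,"rx":-0.5236,"ry":0.163,"rz":0,"gripper":0.4},{"dx":0.228,"dy":0.0685,"dz":0.115,"rx":-0.5236,"ry":0.163,"rz":0,"gripper":0.4},{"dx":0.228,"dy":0.0685,"dz":0.115,"rx":-0.5236,"ry":0.163,"rz":0,"gripper":0.4}]';python3 - <<'E'
from h import *
import pickle
s=status.observe();p,d=read_camera("wrist");cv2.imwrite("pics/w10.png",p[:,:,::-1]);np.save("pics/w10.npy",d);pickle.dump(s,open("pics/w10.pkl","wb"))
p2,d=read_camera("side");cv2.imwrite("pics/s10.png",cv2.resize(p2[120:270,240:440,::-1],None,fx=4,fy=4,interpolation=cv2.INTER_CUBIC))
print(s['tool_rot'],s['tool_pos'],s['qpos'])
E
```

```text
time: 16.08
tool_pos: [0.5707, 0.0297, 0.155]
tool_rot: [-1.834, -0.002, -1.608]
contact_force: [-0.2, -0.1, -0.2]
opening: 0.0518
[-1.83445162 -0.00216357 -1.60763578] [0.57072123 0.02973012 0.15503053] [-0.07556955  0.65273246  1.28424086 -0.01224313  1.46801608  1.53522251]
```

View pics/w10.png

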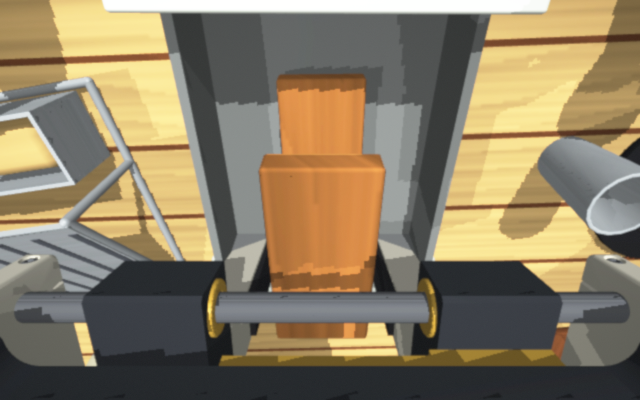

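View pics/s10.png

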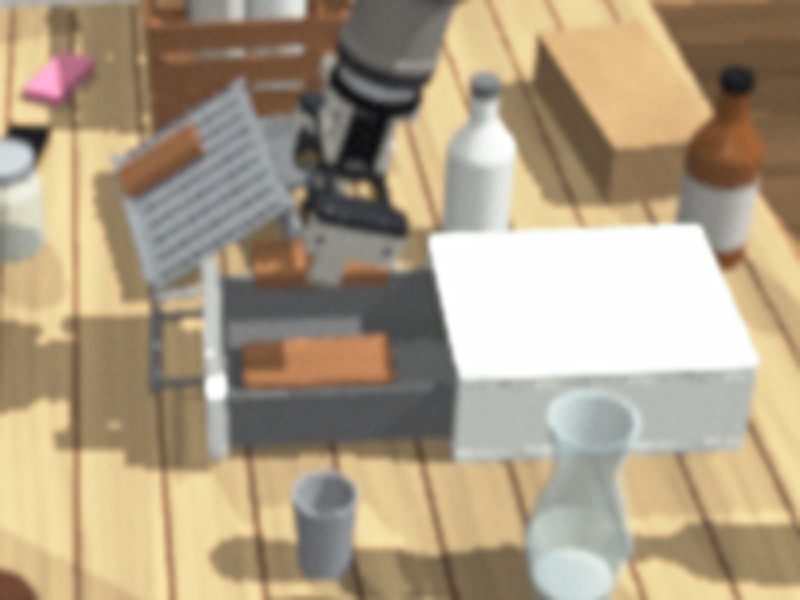

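```bash
python3 - <<'E'
from h import *
import pickle;s=pickle.load(open("pics/w10.pkl","rb"));d=np.load("pics/w10.npy")
L=onz("wrist",[(279,80),(365,80),(281,150),(363,150)],.038,s);print("large far",L.round(4),L[:2].mean(0))
Rt=R.from_euler('xyz',s['tool_rot']);P=pts("wrist",d,s)
q=np.array([np.median(P[v-2:v+3,280:366].reshape(-1,3),0) for v in range(178,262,4)]);print("slope",np.polyfit(q[:,0],q[:,2],1),q[0],q[-1])
M=onz("wrist",[(262,171),(384,171)],q[:,2].mean(),s);print("med far",M.round(4),M.mean(0))
e=np.array([np.cos(.038),-np.sin(.038),0]);print("diff",(L[:2].mean(0)-M.mean(0))@e,(L[:2].mean(0)-M.mean(0))[1])
T,Rt=place([.568,.0288,.046],[0,.0147,0],-.038,-.258);print(T);rel(T,Rt)
E
```

```text
large far [[ 0.6325  0.0539  0.038 ]
 [ 0.6304 -0.0027  0.038 ]
 [ 0.5825  0.0577  0.038 ]
 [ 0.5802 -0.0028  0.038 ]] [0.6314571  0.02558015 0.038     ]
slope [-0.0014314   0.14904245] [0.61876657 0.02619407 0.14812822] [0.57548034 0.0275427  0.14823154]
med far [[0.6229 0.0504 0.1482]
 [0.621  0.0014 0.1482]] [0.62197445 0.02587685 0.14818623]
diff 0.009487070197684664 -0.0002966964168076777
[0.57174796 0.02865751 0.06021346]
t 16.18 d [0.0009 0.0916 0.0255] r [0.0047 0.0011 0.0027]
```

```bash
python3 -m creep '[{"dx":0,"dy":0.0483,"dz":0.013,"rx":0,"ry":0,"rz":0,"gripper":0.4},{"dx":0,"dy":0.0773,"dz":0.0208,"rx":0,"ry":0,"rz":0,"gripper":0.4},{"dx":0,"dy":0.085,"dz":0.0229,"rx":0,"ry":0,"rz":0,"gripper":0.4},{"dx":0,"dy":0.0875,"dz":0.0236,"rx":0,"ry":0,"rz":0,"gripper":0.4},{"dx":0,"dy":0.0875,"dz":0.0236,"rx":0,"ry":0,"rz":0,"gripper":0.4}]'
```

```text
time: 16.8
tool_pos: [0.5725, 0.0282, 0.0651]
tool_rot: [-1.832, -0.003, -1.609]
contact_force: [-0.2, -0.1, -0.5]
opening: 0.0518
```

```bash
python3 -m creep '[{"dx":0,"dy":0.001,"dz":0.0003,"rx":0,"ry":0,"rz":0,"gripper":0.4},{"dx":0,"dy":0.002,"dz":0.0005,"rx":0,"ry":0,"rz":0,"gripper":0.4},{"dx":0,"dy":0.002,"dz":0.0005,"rx":0,"ry":0,"rz":0,"gripper":0.4}]'
```

```text
time: 17.18
tool_pos: [0.5718, 0.0279, 0.0619]
tool_rot: [-1.834, -0.003, -1.609]
contact_force: [-0.0, 0.9, -0.5]
opening: 0.0514
```

```bash
python3 -m creep '[{"dx":0,"dy":0.001,"dz":0.0003,"rx":0,"ry":0,"rz":0,"gripper":0.4},{"dx":0,"dy":0.001,"dz":0.0003,"rx":0,"ry":0,"rz":0,"gripper":0.4}]'; python3 -m creep '[{"dx":0,"dy":0.001,"dz":0.0003,"rx":0,"ry":0,"rz":0,"gripper":0.4},{"dx":0,"dy":0.001,"dz":0.0003,"rx":0,"ry":0,"rz":0,"gripper":0.4}]'
```

```text
time: 17.42
tool_pos: [0.5718, 0.0279, 0.0609]
tool_rot: [-1.834, -0.003, -1.609]
contact_force: [-0.1, -0.8, 1.6]
opening: 0.0514
time: 17.68
tool_pos: [0.5722, 0.0279, 0.0608]
tool_rot: [-1.833, -0.003, -1.609]
contact_force: [-0.3, -0.6, 8.5]
opening: 0.0516
```

```bash
python3 -m creep '[{"dx":0,"dy":-0.0015,"dz":-0.0003,"rx":0,"ry":0,"rz":0,"gripper":0.4},{"dx":0,"dy":-0.0015,"dz":-0.0003,"rx":0,"ry":0,"rz":0,"gripper":0.7},{"dx":0,"dy":-0.0015,"dz":-0.0003,"rx":0,"ry":0,"rz":0,"gripper":0.7},{"dx":0,"dy":-0.0015,"dz":-0.0003,"rx":0,"ry":0,"rz":0,"gripper":0.7},{"dx":0,"dy":-0.03,"dz":0,"rx":0,"ry":0,"rz":0,"gripper":0.7},{"dx":0,"dy":-0.08,"dz":0,"rx":0,"ry":0,"rz":0,"gripper":0.7},{"dx":0,"dy":-0.14,"dz":-0.05,"rx":0.26,"ry":0,"rz":0,"gripper":0.7},{"dx":0,"dy":-0.14,"dz":-0.1,"rx":0.26,"ry":0,"rz":0,"gripper":0.7},{"dx":0,"dy":-0.14,"dz":-0.1,"rx":0.26,"ry":0,"rz":0,"gripper":0.7}]';python3 - <<'E'
from h import *
import pickle
s=status.observe();p,d=read_camera("wrist");cv2.imwrite("pics/w11.png",p[:,:,::-1]);np.save("pics/w11.npy",d);pickle.dump(s,open("pics/w11.pkl","wb"))
print(s['tool_rot'],s['tool_pos'],s['qpos'])
E
```

```text
time: 18.8
tool_pos: [0.5073, 0.0313, 0.2231]
tool_rot: [-1.573, -0.003, -1.609]
contact_force: [1.0, -0.3, 0.8]
opening: 0.0643
[-1.57327474 -0.00267173 -1.6086377 ] [0.5072795  0.03133313 0.22306882] [-0.08753168  0.33105309  1.6004023  -0.00298085  1.21248138  1.52215798]
```

View pics/w11.png

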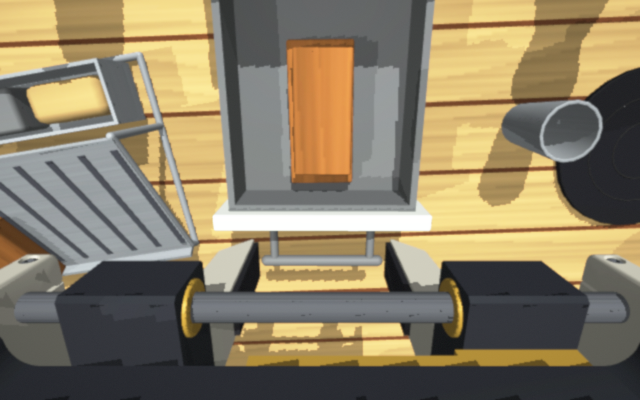

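```bash
python3 - <<'E'
import cv2;p=cv2.imread("pics/w11.png");cv2.imwrite("pics/w11c.png",cv2.resize(p[30:200,270:370],None,fx=5,fy=3.5,interpolation=cv2.INTER_CUBIC))
E
```

```text
(no output)
```

View pics/w11c.png

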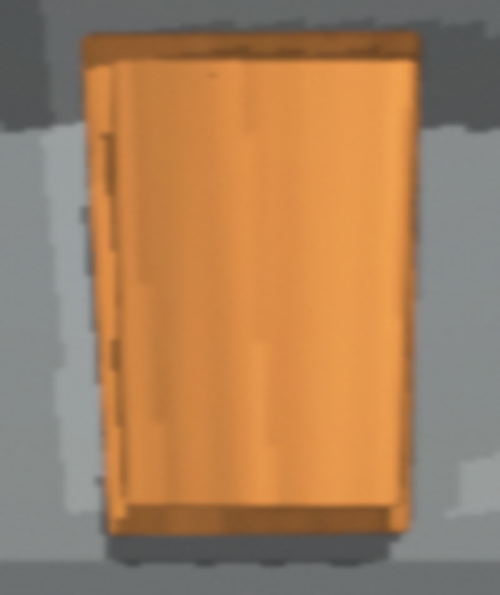

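```bash
python3 - <<'E'
from h import *
import pickle;s=pickle.load(open("pics/w11.pkl","rb"))
C=lambda l:[(270+(x+.5)/5-.5,30+(y+.5)/3.5-.5) for x,y in l]
m=onz("wrist",C([(112,58),(418,58),(395,503),(128,503)]),.054,s);l=onz("wrist",C([(83,34),(420,34),(410,532),(108,532)]),.038,s)
for n,q in(("m",m),("l",l)): print(n,q.round(4),q.mean(0),cv2.minAreaRect((q[:,:2]*1000).astype(np.float32)), "yaws",[(q[a]-q[b])[1]/(q[a]-q[b])[0] for a,b in((0,3),(1,2))])
E
```

```text
m [[ 0.6259  0.0497  0.054 ]
 [ 0.6239 -0.0013  0.054 ]
 [ 0.5154  0.004   0.054 ]
 [ 0.5173  0.0537  0.054 ]] [0.57062214 0.02651522 0.054     ] ((570.5989379882812, 26.220212936401367), (51.0523796081543, 108.65762329101562), 87.82791137695312) yaws [np.float64(-0.03705175369608342), np.float64(-0.04971013469874926)]
l [[ 0.6334  0.0555  0.038 ]
 [ 0.6312 -0.0032  0.038 ]
 [ 0.5031  0.      0.038 ]
 [ 0.5054  0.0595  0.038 ]] [0.56828134 0.02795698 0.038     ] ((568.2581176757812, 27.772075653076172), (59.535884857177734, 128.53538513183594), 88.21817779541016) yaws [np.float64(-0.031108728690712), np.float64(-0.025312417810403064)]
```

```bash
python3 - <<'E'
from h import *
n=-tilt(.123)[1];Rt,a=tilt(.123,np.radians(15));T=np.array([.4394,.342,.0555])-.011*n-.017*a;print(T)
rel(T-a*.1,Rt)
E
```

```text
[0.44049177 0.34213497 0.06239446]
t 18.85 d [-0.3044  0.0628 -0.1069] r [ 0.2626 -0.1599  0.0238]
```

```bash
python3 -m creep '[{"dx":-0.304,"dy":0.063,"dz":-0.107,"rx":0.2626,"ry":-0.16,"rz":0.024,"gripper":0.68},{"dx":-0.304,"dy":0.063,"dz":-0.107,"rx":0.2626,"ry":-0.16,"rz":0.024,"gripper":0.68},{"dx":-0.304,"dy":0.063,"dz":-0.107,"rx":0.2626,"ry":-0.16,"rz":0.024,"gripper":0.68},{"dx":-0.304,"dy":0.063,"dz":-0.107,"rx":0.2626,"ry":-0.16,"rz":0.024,"gripper":0.68},{"dx":-0.304,"dy":0.063,"dz":-0.107,"rx":0.2626,"ry":-0.16,"rz":0.024,"gripper":0.68},{"dx":-0.304,"dy":0.063,"dz":-0.107,"rx":0.2626,"ry":-0.16,"rz":0.024,"gripper":0.68},{"dx":-0.304,"dy":0.063,"dz":-0.107,"rx":0.2626,"ry":-0.16,"rz":0.024,"gripper":0.68}]';python3 - <<'E'
from h import *
import pickle
s=status.observe();p,d=read_camera("wrist");cv2.imwrite("pics/w12.png",p[:,:,::-1]);np.save("pics/w12.npy",d);pickle.dump(s,open("pics/w12.pkl","wb"))
print(s['tool_rot'],s['tool_pos'],s['qpos'])
E
```

```text
time: 19.73
tool_pos: [0.4164, 0.34, 0.1561]
tool_rot: [-1.312, -0.0, -1.445]
contact_force: [0.6, -1.1, 0.0]
opening: 0.0626
[-1.31248471e+00 -1.96786556e-04 -1.44529571e+00] [0.41644156 0.33995426 0.15614771] [ 0.6090386   0.35958484  1.80001005 -0.17353001  0.75984586  2.16694014]
```

View pics/w12.png

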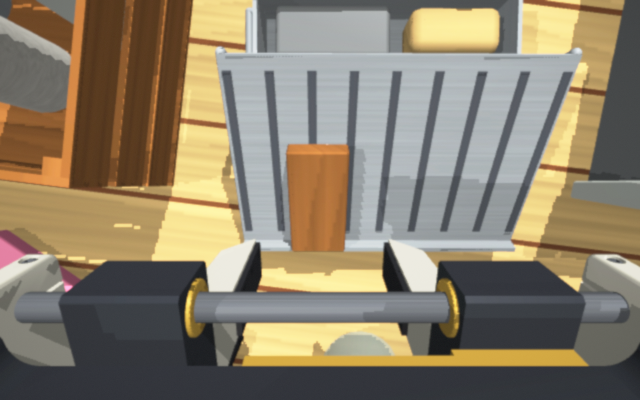

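```bash
python3 - <<'E'
from h import *
import pickle;s=pickle.load(open("pics/w12.pkl","rb"));d=np.load("pics/w12.npy");P=pts("wrist",d,s)
c=np.median(P[175:230,300:340].reshape(-1,3),0);Rt30,a30=tilt(.123);n=-a30;print(c)
f=onplane("wrist",[(287,153),(349,153),(345,249),(292,249)],c,n,s);print(f.round(4))
ex=np.cross(np.cross(n,[1,.1236,0]),n);ex/=np.linalg.norm(ex)
top=f[:2].mean(0)-.045*ex;print("Ctop",top,"len",np.linalg.norm(f[:2].mean(0)-f[2:].mean(0)),"yaw",[(f[a]-f[b])[1]/(f[a]-f[b])[0] for a,b in((0,3),(1,2))])
Rt,a=tilt(.123,np.radians(15));T=top-.011*n-.017*a;print(T)
rel(T,Rt)
E
```

```text
[0.44528378 0.34376613 0.05875037]
[[0.4768 0.37   0.0787]
 [0.4821 0.3279 0.0787]
 [0.4083 0.3181 0.0357]
 [0.4028 0.3613 0.0357]]
Ctop [0.44081249 0.34416653 0.05621674] len 0.0860546929348467 yaw [np.float64(0.11788497920735917), np.float64(0.13213838643087708)]
[0.44190426 0.3443015  0.0631112 ]
t 19.77 d [-0.0023  0.0968  0.0009] r [ 0.0032  0.001  -0.0001]
```

```bash
python3 -m creep '[{"dx":-0.002,"dy":0.05,"dz":0.001,"rx":0.003,"ry":0,"rz":0,"gripper":0.68},{"dx":-0.002,"dy":0.083,"dz":0.001,"rx":0.003,"ry":0,"rz":0,"gripper":0.68},{"dx":-0.002,"dy":0.096,"dz":0.001,"rx":0.003,"ry":0,"rz":0,"gripper":0.68},{"dx":-0.002,"dy":0.096,"dz":0.001,"rx":0.003,"ry":0,"rz":0,"gripper":0.68}]';python3 -m creep '[{"dx":0,"dy":0,"dz":0,"rx":0,"ry":0,"rz":0,"gripper":0.35},{"dx":0,"dy":0,"dz":0,"rx":0,"ry":0,"rz":0,"gripper":0.35},{"dx":0,"dy":0,"dz":0,"rx":0,"ry":0,"rz":0,"gripper":0.35},{"dx":0,"dy":0,"dz":0,"rx":0,"ry":0,"rz":0,"gripper":0.35}]'
```

```text
time: 20.27
tool_pos: [0.4421, 0.3427, 0.0646]
tool_rot: [-1.309, 0.0, -1.449]
contact_force: [1.0, -0.6, -0.1]
opening: 0.0626
time: 20.78
tool_pos: [0.4419, 0.3441, 0.0662]
tool_rot: [-1.306, 0.002, -1.448]
contact_force: [-1.7, -0.9, 6.7]
opening: 0.0435
```

```bash
python3 -m creep '[{"dx":0,"dy":-0.015,"dz":-0.004,"rx":0,"ry":0,"rz":0,"gripper":0.35},{"dx":0,"dy":-0.05,"dz":-0.012,"rx":0,"ry":0,"rz":0,"gripper":0.35},{"dx":0,"dy":-0.1,"dz":-0.012,"rx":0,"ry":0,"rz":0,"gripper":0.35},{"dx":0,"dy":-0.13,"dz":-0.012,"rx":0,"ry":0,"rz":0,"gripper":0.35}]';python3 - <<'E'
from h import *
import pickle
s=status.observe();p,d=read_camera("wrist");cv2.imwrite("pics/w13.png",p[:,:,::-1]);np.save("pics/w13.npy",d);pickle.dump(s,open("pics/w13.pkl","wb"))
T={'tool_rot':[0,0,0],'tool_pos':[0,0,0]};P=pts("wrist",d,T)
q=np.array([np.median(P[v-1:v+2,295:345].reshape(-1,3),0) for v in range(170,262,6)]);print(q.round(4))
E
```

```text
time: 21.28
tool_pos: [0.3953, 0.3379, 0.1899]
tool_rot: [-1.307, 0.002, -1.447]
contact_force: [-0.5, 0.6, -0.7]
opening: 0.0437
[[ 0.000e+00  1.559e-01  1.550e-02]
 [-4.000e-04  1.574e-01  9.700e-03]
 [ 4.000e-04  7.500e-03  4.300e-02]
 [ 7.000e-04  2.300e-03  4.160e-02]
 [ 5.000e-04 -1.500e-03  4.000e-02]
 [ 5.000e-04 -1.700e-03  3.740e-02]
 [ 5.000e-04 -9.000e-04  3.440e-02]
 [ 5.000e-04 -1.000e-04  3.130e-02]
 [ 4.000e-04  7.000e-04  2.830e-02]
 [ 4.000e-04  1.600e-03  2.500e-02]
 [ 4.000e-04  2.500e-03  2.180e-02]
 [ 4.000e-04  3.400e-03  1.850e-02]
 [ 4.000e-04  4.300e-03  1.500e-02]
 [ 4.000e-04  5.200e-03  1.160e-02]
 [ 4.000e-04  6.300e-03  7.800e-03]
 [ 4.000e-04  7.100e-03  4.200e-03]]
```

View pics/w13.png

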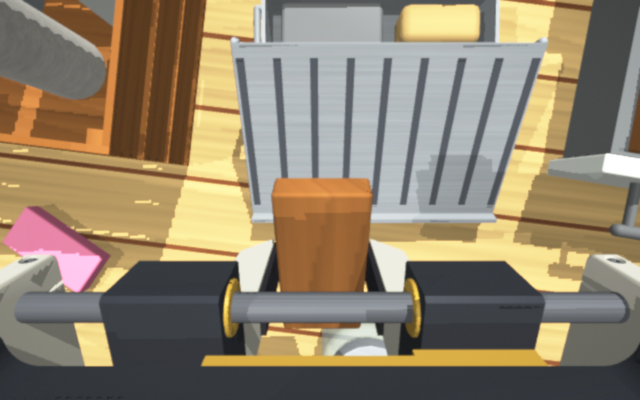

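```bash
python3 - <<'E'
from h import *
T,Rt=place([.569,.028,.062+.1],[0,.0167,-.0011],-.037,-.26);print(T);rel(T,Rt)
E
```

```text
[0.57435261 0.02780186 0.17785592]
t 21.32 d [0.3307 0.0503 0.13  ] r [-0.5267  0.1627 -0.0048]
```

```bash
python3 -m creep '[{"dx":0.331,"dy":0.05,"dz":0.13,"rx":-0.5267,"ry":0.163,"rz":-0.005,"gripper":0.35},{"dx":0.331,"dy":0.05,"dz":0.13,"rx":-0.5267,"ry":0.163,"rz":-0.005,"gripper":0.35},{"dx":0.331,"dy":0.05,"dz":0.13,"rx":-0.5267,"ry":0.163,"rz":-0.005,"gripper":0.35},{"dx":0.331,"dy":0.05,"dz":0.13,"rx":-0.5267,"ry":0.163,"rz":-0.005,"gripper":0.35},{"dx":0.331,"dy":0.05,"dz":0.13,"rx":-0.5267,"ry":0.163,"rz":-0.005,"gripper":0.35},{"dx":0.331,"dy":0.05,"dz":0.13,"rx":-0.5267,"ry":0.163,"rz":-0.005,"gripper":0.35},{"dx":0.331,"dy":0.05,"dz":0.13,"rx":-0.5267,"ry":0.163,"rz":-0.005,"gripper":0.35},{"dx":0.331,"dy":0.05,"dz":0.13,"rx":-0.5267,"ry":0.163,"rz":-0.005,"gripper":0.35}]';python3 - <<'E'
from h import *
import pickle
s=status.observe();p,d=read_camera("wrist");cv2.imwrite("pics/w14.png",p[:,:,::-1]);np.save("pics/w14.npy",d);pickle.dump(s,open("pics/w14.pkl","wb"))
cv2.imwrite("pics/w14c.png",cv2.resize(p[60:260,240:400,::-1],None,fx=4,fy=3,interpolation=cv2.INTER_CUBIC))
print(s['tool_rot'],s['tool_pos'])
P=pts("wrist",d,s)
q=np.array([np.median(P[v-1:v+2,295:345].reshape(-1,3),0) for v in range(202,258,6)]);print(np.polyfit(q[:,0],q[:,2],1),q.mean(0))
E
```

```text
time: 22.32
tool_pos: [0.5737, 0.027, 0.1725]
tool_rot: [-1.837, -0.004, -1.609]
contact_force: [-0.8, 0.2, -0.6]
opening: 0.0436
[-1.83710443 -0.00380416 -1.60907902] [0.57365389 0.02704086 0.17246675]
[-0.00679427  0.1681207 ] [0.59418532 0.02572687 0.16408365]
```

View pics/w14c.png

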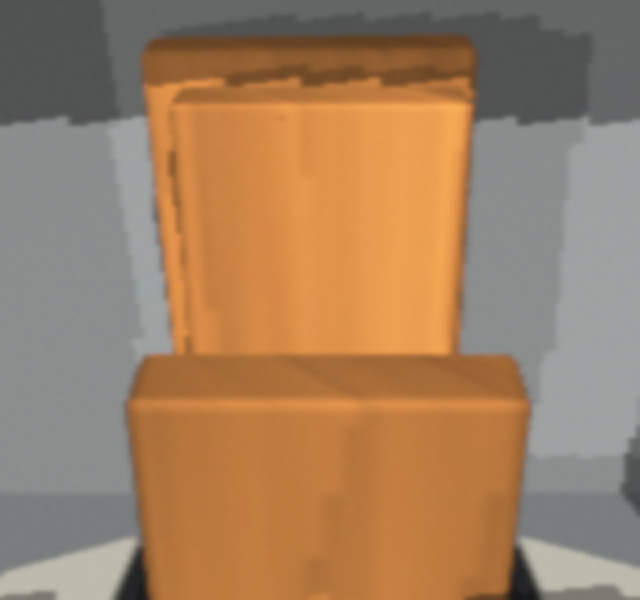

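```bash
python3 - <<'E'
from h import *
import pickle;s=pickle.load(open("pics/w14.pkl","rb"))
C=lambda l:[(240+(x+.5)/4-.5,60+(y+.5)/3-.5) for x,y in l]
e=np.array([np.cos(.038),-np.sin(.038),0]);f=np.array([np.sin(.038),np.cos(.038),0])
for n,l,z,h in(("L",[(145,45),(474,45)],.038,.065),("M",[(178,101),(470,101)],.054,.055),("S",[(130,402),(527,402)],.1641,.045)):
    q=onz("wrist",C(l),z,s);c=q.mean(0)-h*e;print(n,q.round(4),np.linalg.norm(q[0]-q[1]),"centre along",c@e,"lat",c@f)
E
```

```text
L [[ 0.6349  0.0549  0.038 ]
 [ 0.6326 -0.0028  0.038 ]] 0.05777566550712182 centre along 0.5672655416223183 lat 0.05011850543365775
M [[ 0.626   0.0486  0.054 ]
 [ 0.6241 -0.0008  0.054 ]] 0.04939380718971429 centre along 0.5686906626952981 lat 0.047617588751827714
S [[0.6142 0.0451 0.1641]
 [0.6125 0.003  0.1641]] 0.042064924772495085 centre along 0.5669824495164889 lat 0.04732481072067202
```

```bash
python3 -m creep '[{"dx":-0.001,"dy":0.0483,"dz":0.013,"rx":0,"ry":0,"rz":0,"gripper":0.35},{"dx":-0.001,"dy":0.0773,"dz":0.0208,"rx":0,"ry":0,"rz":0,"gripper":0.35},{"dx":-0.001,"dy":0.085,"dz":0.0233,"rx":0,"ry":0,"rz":0,"gripper":0.35},{"dx":-0.001,"dy":0.0875,"dz":0.024,"rx":0,"ry":0,"rz":0,"gripper":0.35},{"dx":-0.001,"dy":0.0875,"dz":0.024,"rx":0,"ry":0,"rz":0,"gripper":0.35}]';python3 -m creep '[{"dx":0,"dy":0.001,"dz":0.0003,"rx":0,"ry":0,"rz":0,"gripper":0.35},{"dx":0,"dy":0.001,"dz":0.0003,"rx":0,"ry":0,"rz":0,"gripper":0.35},{"dx":0,"dy":0.001,"dz":0.0003,"rx":0,"ry":0,"rz":0,"gripper":0.35}]'
```

```text
time: 23.0
tool_pos: [0.5754, 0.0273, 0.0831]
tool_rot: [-1.833, -0.004, -1.609]
contact_force: [-0.1, -1.1, -0.6]
opening: 0.0438
time: 23.38
tool_pos: [0.5749, 0.0269, 0.0811]
tool_rot: [-1.835, -0.004, -1.609]
contact_force: [0.2, 1.5, -1.3]
opening: 0.0438
```

```bash
python3 -m creep '[{"dx":0,"dy":0.001,"dz":0.0003,"rx":0,"ry":0,"rz":0,"gripper":0.35},{"dx":0,"dy":0.001,"dz":0.0003,"rx":0,"ry":0,"rz":0,"gripper":0.35}]'; python3 -m creep '[{"dx":0,"dy":0.001,"dz":0.0003,"rx":0,"ry":0,"rz":0,"gripper":0.35},{"dx":0,"dy":0.001,"dz":0.0003,"rx":0,"ry":0,"rz":0,"gripper":0.35}]'
```

```text
time: 23.62
tool_pos: [0.5748, 0.0269, 0.0796]
tool_rot: [-1.836, -0.004, -1.609]
contact_force: [-0.2, -0.3, -1.0]
opening: 0.0436
time: 23.88
tool_pos: [0.5749, 0.027, 0.0786]
tool_rot: [-1.836, -0.004, -1.609]
contact_force: [-0.0, -0.6, 0.1]
opening: 0.0437
```

```bash
python3 -m creep '[{"dx":0,"dy":0.0007,"dz":0.0002,"rx":0,"ry":0,"rz":0,"gripper":0.35},{"dx":0,"dy":0.0007,"dz":0.0002,"rx":0,"ry":0,"rz":0,"gripper":0.35}]'
```

```text
time: 24.12
tool_pos: [0.5749, 0.0269, 0.0784]
tool_rot: [-1.835, -0.004, -1.609]
contact_force: [-1.1, 0.1, 4.0]
opening: 0.0436
```

Contact at 4 N. I'll release, back off and check the pile.

```bash
python3 -m creep '[{"dx":0,"dy":-0.0007,"dz":-0.0002,"rx":0,"ry":0,"rz":0,"gripper":0.35},{"dx":0,"dy":-0.0007,"dz":-0.0002,"rx":0,"ry":0,"rz":0,"gripper":0.6},{"dx":0,"dy":-0.0007,"dz":-0.0002,"rx":0,"ry":0,"rz":0,"gripper":0.6},{"dx":0,"dy":-0.0007,"dz":-0.0002,"rx":0,"ry":0,"rz":0,"gripper":0.6},{"dx":0,"dy":-0.03,"dz":0,"rx":0,"ry":0,"rz":0,"gripper":0.6},{"dx":0,"dy":-0.08,"dz":0,"rx":0,"ry":0,"rz":0,"gripper":0.6},{"dx":0,"dy":-0.14,"dz":-0.05,"rx":0.26,"ry":0,"rz":0,"gripper":0.6},{"dx":0,"dy":-0.14,"dz":-0.1,"rx":0.26,"ry":0,"rz":0,"gripper":0.6},{"dx":0,"dy":-0.14,"dz":-0.1,"rx":0.26,"ry":0,"rz":0,"gripper":0.6}]';python3 - <<'E'
from h import *
import pickle
s=status.observe();p,d=read_camera("wrist");cv2.imwrite("pics/w15.png",p[:,:,::-1]);np.save("pics/w15.npy",d);pickle.dump(s,open("pics/w15.pkl","wb"))
cv2.imwrite("pics/w15c.png",cv2.resize(p[30:230,270:370,::-1],None,fx=5,fy=3,interpolation=cv2.INTER_CUBIC))
p2,d=read_camera("side");cv2.imwrite("pics/s15.png",cv2.resize(p2[120:270,240:440,::-1],None,fx=4,fy=4,interpolation=cv2.INTER_CUBIC))
print(s['tool_rot'],s['tool_pos'])
E
```

```text
time: 25.25
tool_pos: [0.5108, 0.0306, 0.2417]
tool_rot: [-1.574, -0.004, -1.608]
contact_force: [0.6, -0.5, 0.2]
opening: 0.0549
[-1.57404135 -0.00443906 -1.60845939] [0.51084766 0.03064492 0.24171935]
```

View pics/w15.png

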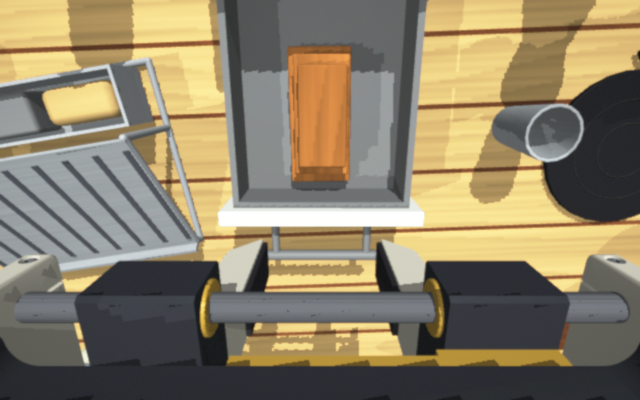

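View pics/w15c.png

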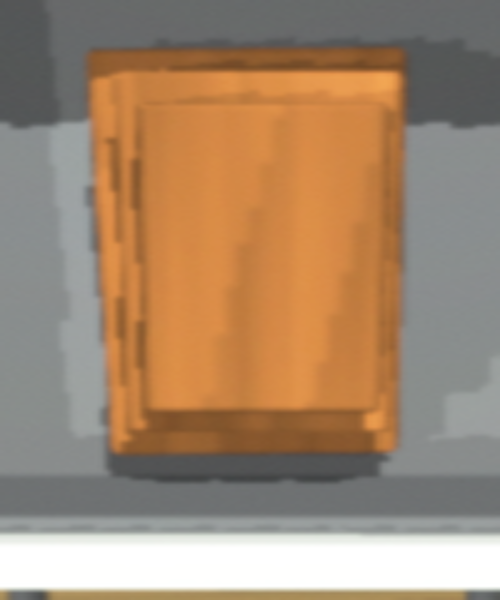

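View pics/s15.png

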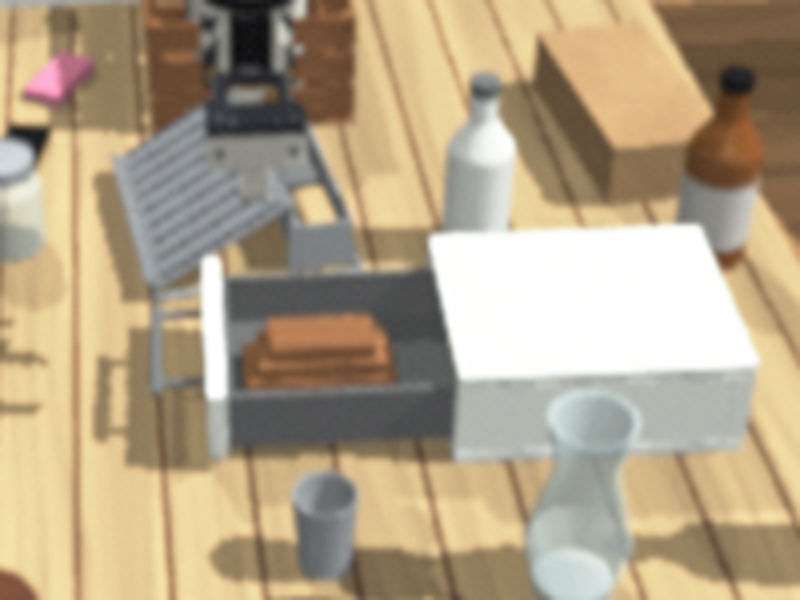

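```bash
python3 - <<'E'
from h import *
import pickle;s=pickle.load(open("pics/w15.pkl","rb"))
C=lambda l:[(270+(x+.5)/5-.5,30+(y+.5)/3-.5) for x,y in l]
for n,l,z in(("S",[(142,103),(386,103),(366,410),(144,410)],.070),("M",[(112,71),(405,71),(383,431),(128,431)],.054),("L",[(90,49),(407,49),(398,453),(110,453)],.038)):
    q=onz("wrist",C(l),z,s);print(n,q.mean(0).round(4),cv2.minAreaRect((q[:,:2]*1000).astype(np.float32)))
h=onz("wrist",[(270,254),(375,254)],.06,s);print("handle",h.round(4),h.mean(0));rel([.4275,.0335,.19],tool(-.04))
print(onz("wrist",[(219,211),(424,209),(219,225),(424,223)],.082,s).round(4))
E
```

```text
S [0.5703 0.0264 0.07  ] ((570.3087768554688, 26.292436599731445), (41.64250564575195, 89.59818267822266), 86.86002349853516)
M [0.5701 0.0267 0.054 ] ((570.0305786132812, 26.40907096862793), (52.110443115234375, 109.35437774658203), 87.84483337402344)
L [0.5682 0.0279 0.038 ] ((568.1830444335938, 27.553625106811523), (59.9707145690918, 128.88775634765625), 87.94412994384766)
handle [[ 0.4327  0.0853  0.06  ]
 [ 0.4283 -0.0243  0.06  ]] [0.43051516 0.03053317 0.06      ]
t 25.35 d [-0.0004  0.0506 -0.0875] r [ 5.700e-03 -1.569e+00  1.500e-03]
[[ 0.4898  0.1251  0.082 ]
 [ 0.4842 -0.0661  0.082 ]
 [ 0.4758  0.1269  0.082 ]
 [ 0.4701 -0.0669  0.082 ]]
```

```bash
python3 -m creep '[{"dx":0,"dy":0.05,"dz":-0.087,"rx":0,"ry":-1.569,"rz":0,"gripper":0.3},{"dx":0,"dy":0.05,"dz":-0.087,"rx":0,"ry":-1.569,"rz":0,"gripper":0.3},{"dx":0,"dy":0.05,"dz":-0.087,"rx":0,"ry":-1.569,"rz":0,"gripper":0.3},{"dx":0,"dy":0.05,"dz":-0.087,"rx":0,"ry":-1.569,"rz":0,"gripper":0.3},{"dx":0,"dy":0.05,"dz":-0.087,"rx":0,"ry":-1.569,"rz":0,"gripper":0.3},{"dx":0,"dy":0.05,"dz":-0.087,"rx":0,"ry":-1.569,"rz":0,"gripper":0.3},{"dx":0,"dy":0.05,"dz":-0.087,"rx":0,"ry":-1.569,"rz":0,"gripper":0.3},{"dx":0,"dy":0.05,"dz":-0.087,"rx":0,"ry":-1.569,"rz":0,"gripper":0.3},{"dx":0,"dy":0.05,"dz":-0.087,"rx":0,"ry":-1.569,"rz":0,"gripper":0.3},{"dx":0,"dy":0.05,"dz":-0.087,"rx":0,"ry":-1.569,"rz":0,"gripper":0.3},{"dx":0,"dy":0.05,"dz":-0.087,"rx":0,"ry":-1.569,"rz":0,"gripper":0.3}]'; python3 - <<'E'
from h import *
rel([.428,.0325,.062],tool(-.04))
E
```

```text
time: 26.72
tool_pos: [0.4285, 0.033, 0.1892]
tool_rot: [-1.575, 0.006, -0.042]
contact_force: [0.4, -0.3, -0.5]
opening: 0.0276
t 26.73 d [0.0002 0.1272 0.    ] r [ 0.0044 -0.0016 -0.0057]
```

```bash
python3 -m creep '[{"dx":0,"dy":0.06,"dz":0,"rx":0,"ry":0,"rz":-0.005,"gripper":0.3},{"dx":0,"dy":0.1,"dz":0,"rx":0.004,"ry":0,"rz":-0.005,"gripper":0.3},{"dx":0,"dy":0.127,"dz":0,"rx":0.004,"ry":0,"rz":-0.005,"gripper":0.3},{"dx":0,"dy":0.127,"dz":0,"rx":0.004,"ry":0,"rz":-0.005,"gripper":0.3}]'; python3 -m creep '[{"dx":0,"dy":0,"dz":0,"rx":0,"ry":0,"rz":0,"gripper":0},{"dx":0,"dy":0,"dz":0,"rx":0,"ry":0,"rz":0,"gripper":0},{"dx":0,"dy":0,"dz":0,"rx":0,"ry":0,"rz":0,"gripper":0}]' 20
```

```text
time: 27.22
tool_pos: [0.4262, 0.0326, 0.0611]
tool_rot: [-1.571, 0.004, -0.041]
contact_force: [0.2, -0.3, -0.6]
opening: 0.0274
time: 27.6
tool_pos: [0.4282, 0.0325, 0.0638]
tool_rot: [-1.571, -0.003, -0.04]
contact_force: [0.0, -0.3, 4.9]
opening: 0.0106
```

```bash
python3 -m creep '[{"dx":0.005,"dy":-0.002,"dz":0,"rx":0,"ry":0,"rz":0,"gripper":0},{"dx":0.015,"dy":-0.002,"dz":0,"rx":0,"ry":0,"rz":0,"gripper":0},{"dx":0.028,"dy":-0.002,"dz":0,"rx":0,"ry":0,"rz":0,"gripper":0},{"dx":0.042,"dy":-0.002,"dz":0,"rx":0,"ry":0,"rz":0,"gripper":0},{"dx":0.056,"dy":-0.002,"dz":0,"rx":0,"ry":0,"rz":0,"gripper":0},{"dx":0.07,"dy":-0.002,"dz":0,"rx":0,"ry":0,"rz":0,"gripper":0},{"dx":0.084,"dy":-0.002,"dz":0,"rx":0,"ry":0,"rz":0,"gripper":0},{"dx":0.098,"dy":-0.002,"dz":0,"rx":0,"ry":0,"rz":0,"gripper":0},{"dx":0.112,"dy":-0.002,"dz":0,"rx":0,"ry":0,"rz":0,"gripper":0},{"dx":0.126,"dy":-0.002,"dz":0,"rx":0,"ry":0,"rz":0,"gripper":0},{"dx":0.14,"dy":-0.002,"dz":0,"rx":0,"ry":0,"rz":0,"gripper":0},{"dx":0.153,"dy":-0.002,"dz":0,"rx":0,"ry":0,"rz":0,"gripper":0},{"dx":0.163,"dy":-0.002,"dz":0,"rx":0,"ry":0,"rz":0,"gripper":0},{"dx":0.17,"dy":-0.002,"dz":0,"rx":0,"ry":0,"rz":0,"gripper":0},{"dx":0.174,"dy":-0.002,"dz":0,"rx":0,"ry":0,"rz":0,"gripper":0},{"dx":0.174,"dy":-0.002,"dz":0,"rx":0,"ry":0,"rz":0,"gripper":0}]'
```

```text
time: 29.6
tool_pos: [0.6011, 0.0255, 0.0641]
tool_rot: [-1.571, 0.0, -0.04]
contact_force: [0.6, -1.9, -16.9]
opening: 0.0101
```

```bash
python3 -m creep '[{"dx":0.002,"dy":0.001,"dz":0,"rx":0,"ry":0,"rz":0,"gripper":0},{"dx":0.004,"dy":0.001,"dz":0,"rx":0,"ry":0,"rz":0,"gripper":0},{"dx":0.006,"dy":0.001,"dz":0,"rx":0,"ry":0,"rz":0,"gripper":0},{"dx":0.008,"dy":0.001,"dz":0,"rx":0,"ry":0,"rz":0,"gripper":0},{"dx":0.008,"dy":0.001,"dz":0,"rx":0,"ry":0,"rz":0,"gripper":0}]'
```

```text
time: 30.22
tool_pos: [0.6097, 0.0252, 0.064]
tool_rot: [-1.571, -0.001, -0.04]
contact_force: [0.7, -1.6, -11.5]
opening: 0.01
```

```bash
python3 -m creep '[{"dx":0.001,"dy":0,"dz":0,"rx":0,"ry":0,"rz":0,"gripper":0},{"dx":0.0025,"dy":0,"dz":0,"rx":0,"ry":0,"rz":0,"gripper":0},{"dx":0.0025,"dy":0,"dz":0,"rx":0,"ry":0,"rz":0,"gripper":0}]'
```

```text
time: 30.6
tool_pos: [0.612, 0.0251, 0.064]
tool_rot: [-1.571, -0.001, -0.04]
contact_force: [-0.5, -1.4, -7.7]
opening: 0.0102
```

```bash
python3 -m creep '[{"dx":0.001,"dy":0.0005,"dz":0,"rx":0,"ry":0,"rz":0,"gripper":0},{"dx":0.003,"dy":0.0005,"dz":0,"rx":0,"ry":0,"rz":0,"gripper":0},{"dx":0.003,"dy":0.0005,"dz":0,"rx":0,"ry":0,"rz":0,"gripper":0}]'
```

```text
time: 30.98
tool_pos: [0.6155, 0.025, 0.0639]
tool_rot: [-1.571, -0.002, -0.04]
contact_force: [0.2, -2.2, -2.5]
opening: 0.0103
```

```bash
python3 -m creep '[{"dx":0.002,"dy":0,"dz":0,"rx":0,"ry":0,"rz":0,"gripper":0},{"dx":0.003,"dy":0,"dz":0,"rx":0,"ry":0,"rz":0,"gripper":0},{"dx":0.003,"dy":0,"dz":0,"rx":0,"ry":0,"rz":0,"gripper":0}]'; python3 - <<'E'
from h import *
p,d=read_camera("side");cv2.imwrite("pics/s16.png",cv2.resize(p[120:270,240:440,::-1],None,fx=4,fy=4,interpolation=cv2.INTER_CUBIC))
E
```

```text
time: 31.35
tool_pos: [0.617, 0.0249, 0.0638]
tool_rot: [-1.571, 0.001, -0.04]
contact_force: [-6.3, -1.9, 4.2]
opening: 0.0098
```

View pics/s16.png

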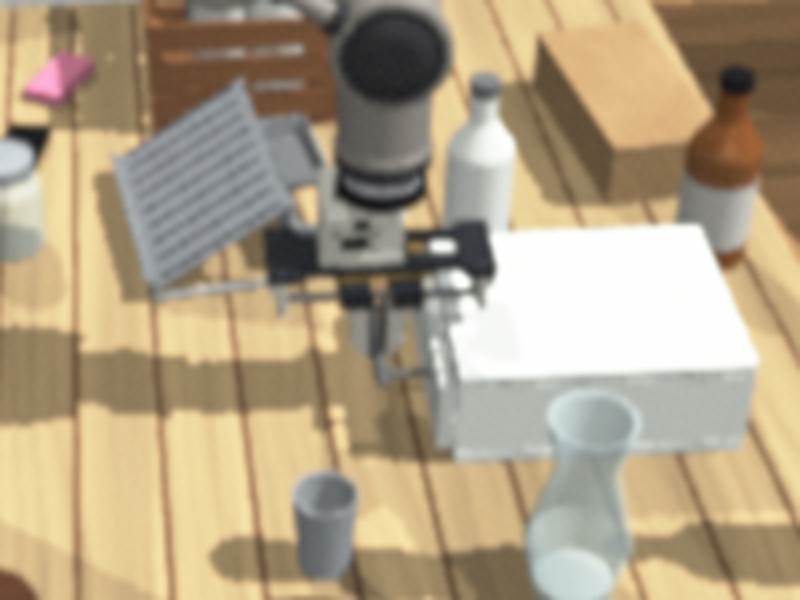

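```bash
python3 -m creep '[{"dx":0.0015,"dy":0,"dz":0,"rx":0,"ry":0,"rz":0,"gripper":0},{"dx":0.002,"dy":0,"dz":0,"rx":0,"ry":0,"rz":0,"gripper":0}]'; python3 -m creep '[{"dx":-0.001,"dy":0,"dz":0,"rx":0,"ry":0,"rz":0,"gripper":0.3},{"dx":-0.001,"dy":0,"dz":0,"rx":0,"ry":0,"rz":0,"gripper":0.3},{"dx":-0.001,"dy":0,"dz":0,"rx":0,"ry":0,"rz":0,"gripper":0.3},{"dx":-0.001,"dy":-0.06,"dz":0,"rx":0,"ry":0,"rz":0,"gripper":0.3},{"dx":-0.001,"dy":-0.12,"dz":0,"rx":0,"ry":0,"rz":0,"gripper":0.3},{"dx":-0.06,"dy":-0.14,"dz":0,"rx":0,"ry":0,"rz":0,"gripper":0.3},{"dx":-0.12,"dy":-0.14,"dz":0,"rx":0,"ry":0,"rz":0,"gripper":0.3},{"dx":-0.15,"dy":-0.14,"dz":0,"rx":0,"ry":0,"rz":0,"gripper":0.3},{"dx":-0.15,"dy":-0.14,"dz":0,"rx":0,"ry":0,"rz":0,"gripper":0.3}]'; python3 - <<'E'
from h import *
p,d=read_camera("side");cv2.imwrite("pics/s17.png",cv2.resize(p[120:270,240:440,::-1],None,fx=4,fy=4,interpolation=cv2.INTER_CUBIC))
p,d=read_camera("top");cv2.imwrite("pics/t17.png",cv2.resize(p[80:230,270:430,::-1],None,fx=4,fy=4,interpolation=cv2.INTER_CUBIC))
E
```

```text
time: 31.65
tool_pos: [0.6171, 0.0249, 0.0638]
tool_rot: [-1.571, 0.006, -0.04]
contact_force: [-13.0, -1.8, 9.3]
opening: 0.0102
time: 32.78
tool_pos: [0.4685, 0.0312, 0.2039]
tool_rot: [-1.571, -0.001, -0.04]
contact_force: [0.1, -0.2, -0.0]
opening: 0.0276
```

View pics/s17.png

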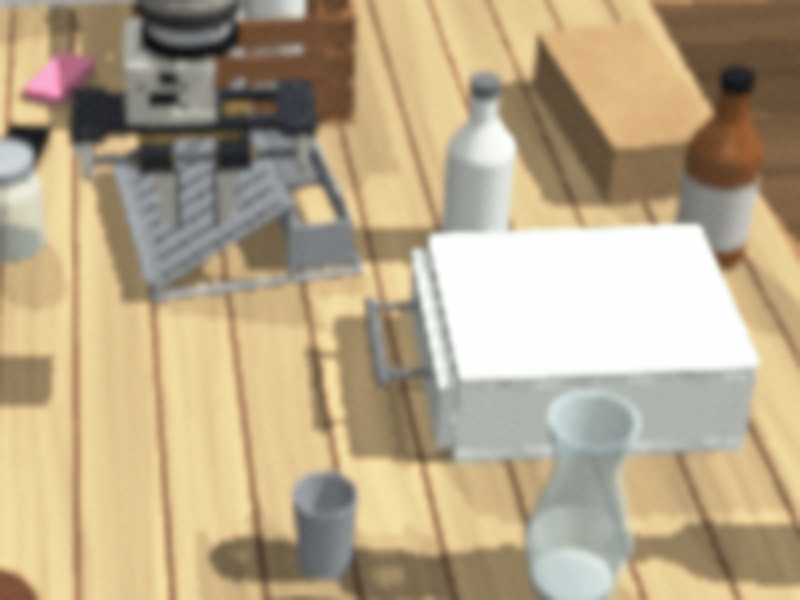

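View pics/t17.png

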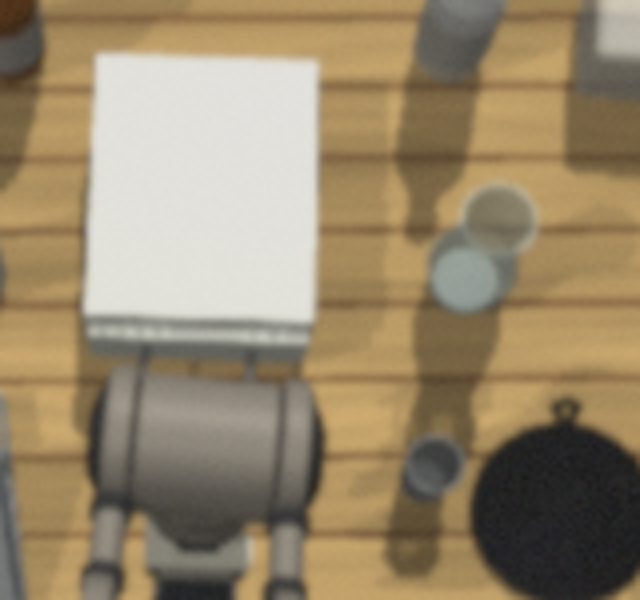

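```bash
python3 -c "
from cell import robot,status
print(robot.hand_in(),status.observe()['time'])"
```

```text
the job is handed in; nothing more can be done
the job is handed in; nothing more can be done
```

The three boards are in the drawer in a neat pile, the drawer is pushed fully shut, and the job is handed in at about 33 s of the 72 s.

- **Pile:** I opened the drawer by its handle and set each board down until the wrist felt light contact (4–9 N). I let go each time before lifting away. In the last picture before closing, the board centres were within about 2.5 mm of each other and their long sides parallel within about 0.02 rad.
- **Drawer:** I pushed it slowly to its stop (13 N). The handle travelled 189 mm, which matches fully shut from fully open. It seems to have stood about 7 mm ajar at the start.
- **Other things:** The cup, vase and bottle look unmoved in the last pictures. I did not check the jar, spoon rest and brush there, but no move went near them.

**What went wrong or was not checked:**
- The first move was refused because it lacked some keys.
- My first reach for the middle board, tilted 30°, ran into a wrist joint limit. I backed off and used a 15° tilt for both boards on the rack.
- The wrist camera's calibration shifted by about 3 mm sideways during the run, so I set the middle and small boards by comparing boards within the same picture.
- I could not see the pile after the drawer was shut.

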